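# Tray on the right runners of the cup dryer, guard shut, start

## Robot

A 7-joint arm with a two-finger parallel gripper is mounted at the origin on the work surface. World frame = base frame: x ahead of the robot, y to its left, z up, the work surface at z = 0. Lengths are in m, angles in rad, forces in N, time in s.
With the tool pointing down it reaches from about 0.4 to 0.875 m from the base axis. Payload 19.3 kg.
Tool frame: the origin (TCP) lies at the very end of the fingers, on their centre line; the grasp point (between the pads) lies 19 mm behind it; z points along the fingers, y is the line along which they close (so a half turn about z gives the same grasp; the last joint's range is limited). The gripper opens to 85 mm and grips with 20 to 120 N. Pads are 22 mm wide; open, the fingers measure 114 mm over their backs; the gripper's body (76 mm by 85 mm) begins 54 mm behind the grasp point. The pads swing forward as they close: fully open they stand 13 mm farther back than shut.
Start: joints at [1.088, 0.521, -0.036, 1.599, 0.021, 1.021, -0.113], TCP at [0.251, -0.573, 0.231] pointing down, gripper open.
Joint ranges: [-2.91, 2.91], [-0.3, 2.13], [-1.5, 1.42], [0.17, 2.43], [-1.26, 4.41], [0.16, 1.93], [-2.52, 2.52]. Speed limits (rad/s): [1.89, 1.89, 2.39, 2.39, 3.01, 3.01, 3.01].

## Interface

Orientations are given as [roll, pitch, yaw] about the fixed x, y, z axes, in that order (R = Rz(yaw) Ry(pitch) Rx(roll)).
In Python, from workcell import bot gives the robot as it stands. The module is installed in compiled form; this text tells all that it offers.
- The arm moves only by the tool apply_moves, never from a script. Its arguments are lists of equal length, an entry for each row: "claw": the finger opening in m, from 0 to 0.0854; "xyz": the shift along the tool's x, y, z in m, a list of three; "twist": the turn, a rotation vector about the tool's x, y, z in rad, a list of three. A call has 1 to 20 rows; each row shifts and turns the commanded pose from where the row before left it, along the tool's axes as they then stand; what a row does not reach is not made up. A row lasts 1/10 s, in which the tool goes at most 50 mm and 8.59 degrees, less where a joint would pass 70% of its speed; a pose out of reach is approached as far as the arm can. A call with a gripper value outside its range is refused whole. The fingers move at their own pace and stop on an object; "force" is the grip in N (left out, the last holds). Time passes only in rows, so rows that do not move let the fingers close. It gives the time, the measured TCP pose, the force, the opening and the grip force at its end, in the units of the state.
- bot.observe(): the state, without advancing time (a new reading comes with each control period).
- bot.grab_frame(name): name is "side" or "top"; returns a dict with "img" (420x560x3 uint8, red, green, blue), "vfov" (degrees; the focal length in pixels is half the picture's height over the tangent of half this angle, whatever the lens; pixels are square), "cx", "cy" (the principal point, pixels), "view" (4x4, takes a point from world to camera coordinates). Camera axes: x right, y up, looking along -z (the intrinsics and any distortion apply to the point x, -y, -z); pixel columns grow to the right and rows downward; lengths in m; the calibration is good to about 2 mm. A picture is of the moment at which its call begins. There is no depth.
- bot.job_done(): hands the job in; it is judged then, once.
Trained networks look in the newest picture that a camera, given by its name, has taken for a name from the list of things; names that differ only in an ending like _2 or _b are one class to them, and where a whole thing is asked for, a point or a joint stands for the part that bears it (a point fixed in the world has none). Each returns a list of dicts, best first, with "score" (0 to 1); they miss things now and then, are a little off and sometimes report something else, mostly with a low value. They report only what shows in the picture. A call takes as long as a camera call.
- bot.find_in(camera, query): "position" ([x, y, z] in m, in world coordinates, good to about 4 mm: the middle of the surface that is visible of it).
The state is a dict: "clock": time; "qpos": joint angles; "qd": joint speeds; "joint_efforts": joint torques, N m; "position": TCP position; "tool_rot": TCP orientation; "force": force on the tool from outside, world axes, zero at the start; "moment": the same for the moment, N m; "grip_width": finger opening in m; "finger_force": force on a finger pad.
Only numpy, scipy, OpenCV 4.12 (cv2) and the standard library are available. Lean on these libraries where they do the work, as an engineer would, in place of code of your own. Each camera call takes 0.05 s, during which the arm holds its last target. There are 200 camera calls.

## Task

Get the warm-air cup dryer going: slide the drying tray onto the lowest pair of runners that clears the bowl or dish already standing in it, and push the tray fully home. Then slide the clear guard shut until its tongue is fully in the interlock switch, and only then press the start button and let go of it. Leave the crockery and the other tea things standing where they are.

Things in the scene. Friction and masses are not known exactly. Their poses are not given: they have to be found in the camera images.
- cabinet: Warm-air drying cabinet, white and steel, fixed, 480 mm wide, 180 deep, 202 high. Origin: underside, mid-depth; x points into it (front plane of walls and runners at x = -90 mm), y left, z up. Right part: open bay; left part (y = -15 to 250): closed fan compartment. Guard tracks out to x = -108: along the whole front at z = 0 to 12, along the fan compartment at z = 190 to 202.
- runner_low (a point): front end of the lowest of three pairs of plain level runners: midway between its two ledges, at the height of their tops (58 mm above the work surface). Ledges are 16 mm wide, on the bay's left and right wall, open above and in front, running from the front plane to the back.
- runner_mid (a point): the same for the middle runner pair (101 mm up)
- runner_high (a point): the same for the highest runner pair (146 mm up)
- bay_floor (a point): middle of the bay's floor, on its upper face (12 mm up; x = 0, y = -115 mm in the cabinet's frame). The bay is 200 mm wide inside (y = -215 to -15), has a roof of open slats (z = 190 to 202) from x = -48 backwards, so it is open above just behind its front, and a grille at the back.
- tray_home (a point): where the tray's origin lies (seen from above; x = -2, y = -115 mm in the cabinet's frame) when it is fully home: its rear edge against the two rear posts, its front face 4 mm behind the cabinet's front plane; side play 5 mm each way
- tray: Drying tray lying on the work surface: flat steel sheet 168 mm deep (x), 190 wide (y), 4 thick, side rims 10 mm high over all, rounded rear corners, drain holes, 0.2 to 0.35 kg, centre of mass about 70 mm behind the pull. Origin: centre of the underside; x points from the pull to the rear edge, which enters first. An upright wooden pull stands at the middle of its front edge.
- tray_pull (a point): centre of the tray's wooden pull: block 14 mm thick (x), 44 wide (y), from 4 to 46 mm above the tray's underside, front face flush with the tray's front edge; this point is 25 mm above the underside, 77 mm in front of the tray's origin. It can be gripped over its width or its thickness.
- bowl: deep white ceramic tea bowl, rim diameter 116 mm, 75 high, origin at the centre of its underside; it stands either in the bay (then its top is 87 mm above the work surface, so the tray belongs on the middle runners) or on the draining board
- dish: low white ceramic dish, rim diameter 120 mm, 32 high, origin at the centre of its underside; it stands wherever the bowl does not: in the bay (then its top is 44 mm up and the tray belongs on the lowest runners) or on the draining board
- guard (a joint): opening of the clear sliding guard in m: 0 = shut with its tongue fully in the switch, 0.215 = wide open to the left; the bay is clear from 0.19. It slides along the cabinet's front (to the cabinet's -y to shut) in front of the walls, stays where it is left, and takes 2 to 3 N to slide.
- guard_handle (a point): centre of the guard's upright bar handle: bar 94 mm high, 12 wide, 10 thick, 30 mm clear of the panel, on the panel (254 wide, 174 high; 107 to the right and 147 to the left of the bar). Pushing the bar sideways moves the guard. With the guard shut this point is at x = -137, y = -115, z = 133 mm in the cabinet's frame.
- switch_slot (a point): mouth of the interlock switch's slot (black housing 40 wide on the outside of the cabinet's right wall, from z = 75 to 135 mm, out to x = -124); the guard's flat steel tongue, 3 mm thick, 16 high, 25 long, on the guard's right edge, enters it straight sideways as the guard shuts
- start_top (a point): centre of the top of the round start button (diameter 28 mm) on the fan compartment's top; pressed straight down. 90 mm further left is a fixed timer dial, 20 mm high, that is not used.
- start (a joint): travel of the start button in m: 0 = up, 0.006 = fully down (about 5 N); it springs back when let go
- board: fixed wooden draining board 170 x 170 mm, 12 high, at the left; the bowl or the dish stands on it. Origin: centre of its underside.
- whisk: porcelain whisk holder with the bamboo whisk on it, 62 mm diameter, 122 high, origin at its underside; leave alone
- cup_a: small white cup, 68 mm diameter, 55 high, origin at its underside; leave alone
- cup_b: a second such cup; leave alone
- caddy: black plastic caddy, 72 mm diameter, 95 high, standing on the work surface nearer the robot, origin at its underside; leave alone

How it is judged:
By the outcome, as a careful person would: the job done as asked, in the order asked, and still so for the second after the job is handed in, with the robot touching nothing.
It also fails if it takes over 61 s, if anything falls off the work surface, if the arm or the gripper's body presses on something with over 40 N, if the wrist force passes 120 N, or if a joint passes its speed limit or range.

## Working session

There is one attempt and no reset: what is moved stays moved. The work goes in short steps, Python scripts to look and compute and a tool call to move; the robot and the scene stay as the last step left them, time stands still between calls to the robot, and variables do not carry over. Pictures are saved under pics/ and viewed, at most 10 in all, crops included, and the job is handed in when it is done.

Besides the shell and the picture viewer there is one more tool, called after "Emit:" as name(argument=value, ...) on one line, values as JSON. apply_moves: Moves the arm, as the interface text tells. Its arguments: {"type":"object","properties":{"claw":{"type":"array"},"xyz":{"type":"array"},"twist":{"type":"array"},"force":{"type":"number"}},"required":["claw","xyz","twist"]}

```bash
mkdir -p pics; python3 - <<'E'
from workcell import bot
import cv2,numpy as np
for c in("side","top"):
    f=bot.grab_frame(c); cv2.imwrite(f"pics/{c}0.png",f["img"][:,:,::-1])
    print(c,f["vfov"],f["cx"],f["cy"],np.round(f["view"],4).tolist(),[k for k in f])
    for q in["cabinet","tray","tray_pull","bowl","dish","guard_handle","switch_slot","start_top","runner_low","runner_mid","bay_floor","board","whisk","cup_a","caddy","tray_home","runner_high"]:
        print(q,[(np.round(d["position"],3).tolist(),round(d["score"],2)) for d in bot.find_in(c,q)[:2]])
s=bot.observe();print(s)
E
```

```text
side 47.57377400365625 279.7942058297198 207.5735209305953 [[-0.8303, -0.5574, -0.0043, 0.5018], [0.4272, -0.6413, 0.6373, -0.3038], [-0.358, 0.5273, 0.7706, -1.4102], [0.0, 0.0, 0.0, 1.0]] ['img', 'vfov', 'cx', 'cy', 'view']
cabinet [([0.68, 0.274, 0.192], 0.78), ([0.557, -0.319, 0.007], 0.21)]
tray [([0.557, -0.322, 0.006], 0.57)]
tray_pull [([0.554, -0.324, 0.005], 0.75)]
bowl [([0.396, 0.488, 0.05], 0.86), ([0.743, -0.203, 0.038], 0.74)]
dish []
guard_handle [([0.625, 0.302, 0.107], 0.65)]
switch_slot [([0.671, 0.274, 0.194], 0.92)]
start_top [([0.677, 0.272, 0.194], 0.67), ([0.658, 0.249, 0.223], 0.46)]
runner_low [([0.679, 0.275, 0.192], 0.74)]
runner_mid [([0.676, 0.273, 0.19], 0.85)]
bay_floor [([0.676, 0.271, 0.194], 0.94)]
board [([0.359, 0.509, 0.009], 0.6), ([0.673, 0.275, 0.197], 0.32)]
whisk [([0.708, -0.292, 0.067], 0.94)]
cup_a [([0.748, -0.207, 0.039], 0.81), ([0.428, 0.33, 0.032], 0.78)]
caddy [([0.36, -0.115, 0.079], 0.88), ([0.659, 0.246, 0.224], 0.59)]
tray_home []
runner_high [([0.676, 0.269, 0.195], 0.66)]
top 43.18578592305887 279.92717869385774 219.1750858304
[... 1160 characters left out ...]
array([ 1.08777988,  0.52139079, -0.03628279,  1.59948002,  0.02117201,
        1.02109209, -0.11278236]), 'qd': array([-1.22431055e-03, -4.94181005e-04, -5.27543023e-04, -1.43168003e-03,
        2.41501670e-05, -3.58265251e-04,  9.93188040e-04]), 'joint_efforts': array([-3.68704073e-03, -9.26881027e+01,  1.97565995e+00, -3.70250309e+01,
        1.76445034e-02,  2.05677541e-03, -9.44884073e-05]), 'position': array([ 0.25072305, -0.57251185,  0.23130387]), 'tool_rot': array([ 3.14158049e+00, -1.77611537e-05,  4.12761264e-01]), 'force': array([-0.05499723, -0.07122669,  0.15384254]), 'moment': array([ 0.0241936 , -0.04852576,  0.01221886]), 'finger_force': 0.0, 'grip_width': 0.085377883069662}
```

View pics/side0.png

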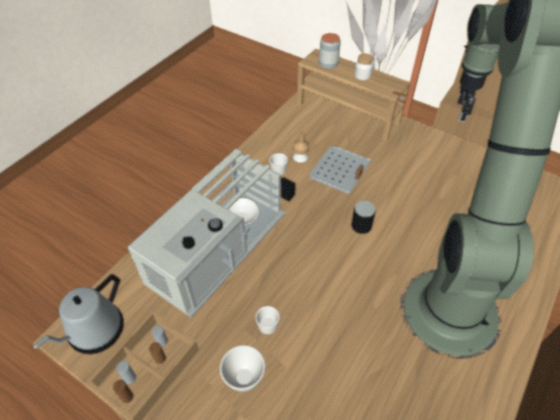

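View pics/top0.png

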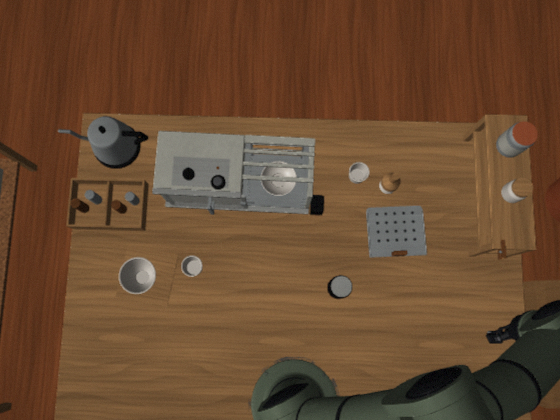

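The dish is in the bay (top view ~(280,180)) and the bowl is on the board (137,275), so it's the lowest runners. The guard is open (handle ~(211,205)), and the tray is at ~(397,231) with its pull at (400,253). I'll magnify for corner picks.

```bash
python3 - <<'E'
import cv2
a=cv2.imread("pics/top0.png")[115:275,145:435]; b=cv2.imread("pics/side0.png")[135:315,120:380]
cv2.imwrite("pics/topc.png",cv2.resize(a,None,fx=2.7,fy=2.7,interpolation=cv2.INTER_CUBIC))
cv2.imwrite("pics/sidec.png",cv2.resize(b,None,fx=3,fy=3,interpolation=cv2.INTER_CUBIC))
E
```

```text
(no output)
```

View pics/topc.png

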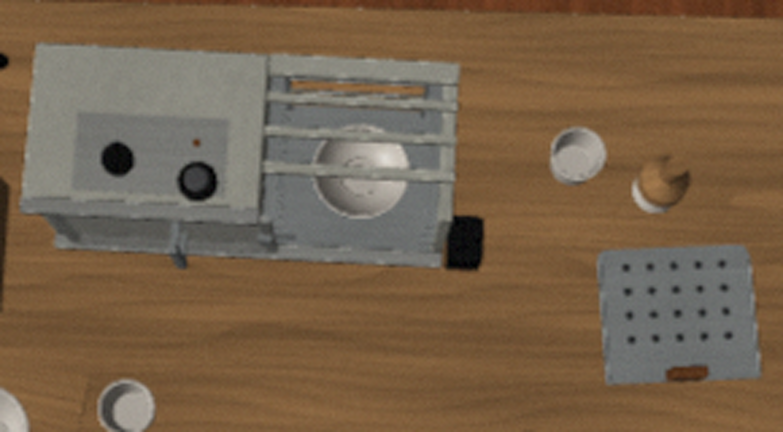

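View pics/sidec.png

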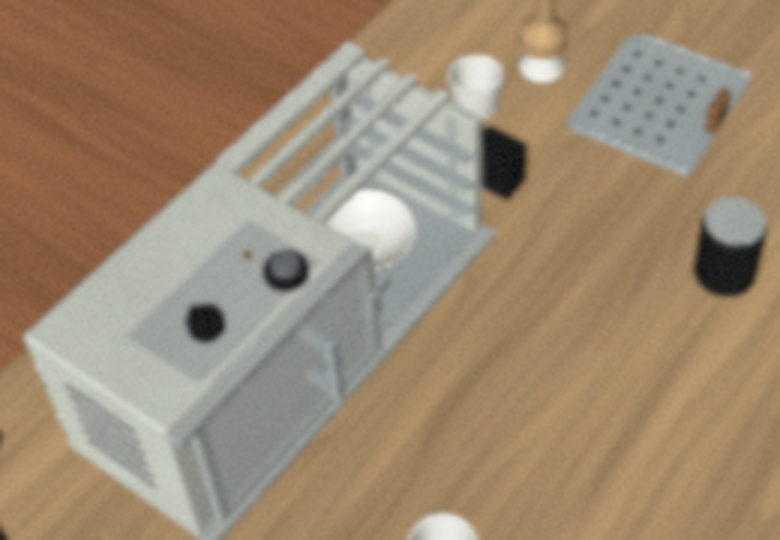

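The top crop shows the button at (197,180) (grey on a dark ring), the dial at (117,158), the handle at ~(179,243), and the tray front corners at (606,384) and (760,377). I'll fit poses to the picked corners.

```bash
cat >h.py <<'E'
import numpy as np,cv2
from scipy.optimize import least_squares
C={"side":(47.57377400365625,279.794,207.5735,[[-0.8303,-0.5574,-0.0043,0.5018],[0.4272,-0.6413,0.6373,-0.3038],[-0.358,0.5273,0.7706,-1.4102]]),
"top":(43.18578592305887,279.927,219.175,[[0.0224,-0.9997,0.0121,0.0436],[0.9833,0.0242,0.1803,-0.5802],[-0.1805,0.0078,0.9835,-1.6734]])}
CR={"top":(145,115,2.7),"side":(120,135,3.)}
def proj(c,P,k=0.):
    v,cx,cy,V=C[c];V=np.array(V);f=210/np.tan(np.radians(v/2))
    p=np.atleast_2d(P)@V[:,:3].T+V[:,3]
    x=p[:,0]/-p[:,2];y=-p[:,1]/-p[:,2];r=1+k*(x*x+y*y)
    return np.c_[cx+f*x*r,cy+f*y*r]
def crop(c,u):
    a,b,s=CR[c];return (np.array(u)+.5)/s-.5+[a,b]
def uncrop(c,u):
    a,b,s=CR[c];return (u-[a,b]+.5)*s-.5
def W(p,L):
    L=np.atleast_2d(np.array(L,float)/1000);c,s=np.cos(p[2]),np.sin(p[2])
    return np.c_[p[0]+c*L[:,0]-s*L[:,1],p[1]+s*L[:,0]+c*L[:,1],L[:,2]]
E
cat >fit.py <<'E'
from h import *
cab={"top":[((90,250,202),(37,44)),((-108,250,202),(22,212)),((90,-230,202),(459,63)),((-108,-230,12),(441,266)),((-108,250,12),(55,246)),((-108,-15,202),(261,221))],
"side":[((90,250,202),(27,335)),((-108,250,202),(172,438)),((90,-230,202),(350,42)),((-108,-230,12),(492,233)),((-108,-15,202),(372,258)),]}
tr={"top":[((-84,95,5),(606,384)),((-84,-95,5),(760,377)),((-77,0,46),(687,370))],"side":[((-84,-95,5),(752,72)),((-84,95,5),(686,173))]}
def res(D,p,k):
    return np.vstack([proj(c,W(p,[d[0] for d in D[c]]),k[i])-crop(c,[d[1] for d in D[c]]) for i,c in enumerate(("top","side"))])
f=lambda q:np.r_[res(cab,q[:3],q[6:]).ravel(),res(tr,q[3:6],q[6:]).ravel()]
for kk in(0,1):
    g=(lambda q:f(np.r_[q,0,0])) if kk==0 else f
    r=least_squares(g,[.7,.1,0,.55,-.33,0]+[0,0]*kk,loss="soft_l1")
    print(np.round(r.x,4));print(np.round(f(np.r_[r.x,[0,0]][:8]).reshape(-1,2),1).tolist())
q=np.r_[r.x,0,0][:8]
for n,L in dict(handle=(-137,100,133),hb=(-137,100,86),ht=(-137,100,180)).items():
  for i,c in enumerate(("top","side")):print(n,c,uncrop(c,proj(c,W(q[:3],L),q[6+i])).round(1))
# button, triangulated
for n,o in dict(btn={"top":(197,178),"side":(287,266)},dial={"top":(117,156),"side":(206,318)}).items():
  b=least_squares(lambda P:np.r_[[proj(c,P,q[6+i])[0]-crop(c,o[c]) for i,c in enumerate(o)]].ravel(),[.66,.24,.22])
  d=b.x[:2]-q[:2];c,s=np.cos(q[2]),np.sin(q[2]);print(n,b.x,np.abs(b.fun).max(),"local",c*d[0]+s*d[1],-s*d[0]+c*d[1])
E
python3 fit.py
```

```text
[ 0.7221  0.1892 -0.0274  0.5593 -0.3298  0.0634]
[[-0.4, -1.0], [-0.9, -0.0], [0.4, 0.1], [0.4, 0.4], [-0.3, 0.4], [-0.7, 1.2], [-1.6, -0.7], [2.8, 0.9], [-0.4, -1.0], [1.4, -1.2], [-0.9, -4.0], [-0.2, -0.4], [-0.1, -0.1], [1.1, 0.1], [-0.4, 1.2], [0.4, 0.1]]
[ 0.7227  0.1907 -0.0283  0.5586 -0.3323  0.0594 -0.1164 -0.1032]
[[0.3, -0.4], [-0.5, -0.1], [-0.2, 0.2], [-0.1, 0.2], [-0.1, 0.2], [-1.2, 1.0], [-0.5, -0.9], [2.9, 0.7], [-0.6, -0.6], [1.0, -0.9], [-1.4, -3.7], [0.1, -0.4], [-0.9, -0.1], [1.0, 0.1], [-0.3, 1.2], [0.6, -0.2]]
handle top [[160.3 256.4]]
handle side [[321.8 382.4]]
hb top [[165.4 264.2]]
hb side [[326.2 408.6]]
ht top [[154.9 248.1]]
ht side [[317.2 354.7]]
btn [0.66065546 0.24643497 0.21211324] 0.5409420587707814 local -0.06360542403987672 0.05396968955235699
dial [0.68361178 0.33652381 0.21393299] 0.445477227793333 local -0.0432052675262424 0.14467153713665887
```

Emit:
apply_moves(claw=[0.085,0.085,0.085,0.085,0.085,0.085,0.085,0.085,0.085,0.085,0.085,0.085,0.085,0.085,0.085,0.085,0.085,0.085,0.085], xyz=[[0,0,0],[0,0,0],[0,0,0],[0,0,0],[0,0,0],[0,0,0],[0,0,0],[0,0,0],[0.009,-0.022,0.022],[0.009,-0.022,0.022],[0.009,-0.022,0.022],[0.009,-0.022,0.022],[0.009,-0.022,0.022],[0.009,-0.022,0.022],[0.009,-0.022,0.022],[0.009,-0.022,0.022],[0.009,-0.022,0.022],[0.009,-0.022,0.022],[0,0,0]], twist=[[0,0,0.118],[0,0,0.118],[0,0,0.118],[0,0.12,0],[0,0.12,0],[0,0.12,0],[0,0.12,0],[0,0.12,0],[0,0,0],[0,0,0],[0,0,0],[0,0,0],[0,0,0],[0,0,0],[0,0,0],[0,0,0],[0,0,0],[0,0,0],[0,0,0]])

```text
clock: 3.7
position: [0.4368, -0.3439, 0.1062]
tool_rot: [-3.134, -0.593, 0.074]
force: [-0.3, -1.5, -0.4]
grip_width: 0.085
finger_force: 0.0
```

```bash
cat >>h.py <<'E'
from scipy.spatial.transform import Rotation as R
def delta(s,pos,psi,th):
    A=R.from_euler("xyz",s["tool_rot"]);B=R.from_euler("ZYX",[psi,0,np.pi])*R.from_euler("y",th)
    d=np.array(pos)-s["position"]
    return "twist",(A.inv()*B).as_rotvec().round(4).tolist(),"then shift",B.inv().apply(d).round(4).tolist()
def snap(bot,name,boxes,sc):
    ims=[]
    for c,(x,y,w,h) in boxes.items():
        im=bot.grab_frame(c)["img"][y:y+h,x:x+w,::-1]; ims.append(cv2.resize(im,None,fx=sc,fy=sc,interpolation=cv2.INTER_CUBIC))
    cv2.imwrite(f"pics/{name}.png",np.hstack(ims))
E
sed -i 's/((-108,250,202),(172,438)),//2;s/,((-108,-15,202),(372,258)),//' fit.py
sed -i '/"side":\[((90,250/s/((-108,250,202),(172,438)),//' fit.py
python3 fit.py; python3 - <<'E'
from workcell import bot
from h import *
s=bot.observe();print(s["position"],s["qpos"].round(2))
th=.6;psi=.0594;p=np.array([.4817,-.3369]);h=np.array([np.cos(psi),np.sin(psi)])
G=np.r_[p+h*.019*np.sin(th),.032-.019*np.cos(th)]
print(G,delta(s,G,psi,th))
snap(bot,"g1",{"top":(330,180,130,110),"side":(280,120,130,110)},3)
E
```

```text
[ 0.722   0.1889 -0.0239  0.5593 -0.3298  0.0634]
[[-0.4, -0.6], [-0.7, 0.3], [0.4, -0.1], [0.6, 0.2], [-0.1, 0.7], [-0.5, 1.2], [-1.4, -0.5], [-0.5, -1.1], [1.3, -1.4], [-0.2, -0.4], [-0.1, -0.1], [1.1, 0.1], [-0.4, 1.2], [0.4, 0.1]]
[ 0.7228  0.1904 -0.0252  0.5586 -0.3322  0.0595 -0.1065 -0.1091]
[[0.2, -0.2], [-0.4, 0.1], [-0.2, -0.0], [0.1, -0.0], [-0.0, 0.4], [-1.0, 1.0], [-0.2, -0.8], [-0.8, -0.7], [0.9, -1.2], [0.1, -0.4], [-0.8, -0.0], [1.0, 0.1], [-0.3, 1.2], [0.5, -0.2]]
handle top [[160.8 256.6]]
handle side [[322.4 381.9]]
hb top [[165.9 264.4]]
hb side [[326.8 408.1]]
ht top [[155.4 248.3]]
ht side [[317.8 354.3]]
btn [0.66067369 0.24641814 0.21206249] 0.5326597942141689 local -0.06353050327088534 0.05439554068762183
dial [0.68367963 0.33648536 0.21376497] 0.42144502156799035 local -0.04280066479677875 0.14501370510465914
[ 0.43683046 -0.34386764  0.10621142] [ 1.26  0.61 -0.56  2.18 -1.25  0.16  0.56]
[ 0.49240929 -0.33626312  0.01631862] ('twist', [-0.0155, 0.0067, 0.0122], 'then shift', [-0.0046, -0.0043, 0.1058])
```

View pics/g1.png

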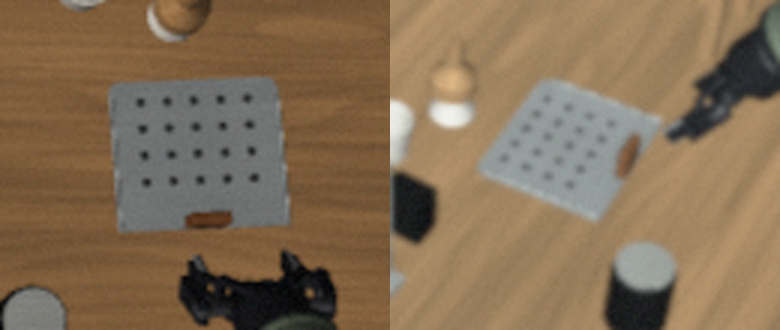

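Emit:
apply_moves(claw=[0.085,0.085,0.085], xyz=[[0,0,0],[0,0,0],[0,0,0]], twist=[[0,-0.125,0],[0,-0.125,0],[0,0,0]])

```text
clock: 4.1
position: [0.437, -0.3453, 0.099]
tool_rot: [-3.123, -0.499, 0.062]
force: [0.3, 0.9, -0.4]
grip_width: 0.0849
finger_force: 0.0
```

```bash
cat > d.py <<'E'
from workcell import bot
from h import *
s=bot.observe();print(s["position"],s["tool_rot"],s["qpos"].round(2))
th=.35;psi=.0595;p=np.array([.5586,-.3322])-.077*np.array([np.cos(psi),np.sin(psi)]);h=np.array([np.cos(psi),np.sin(psi)])
G=np.r_[p+h*.019*np.sin(th),.032-.019*np.cos(th)]
print(G,delta(s,G,psi,th))
E
python3 d.py; python3 - <<'E'
from h import *
for P in((.4368,-.3439,.1062),(.4368,-.3439,.118),(.4817,-.3368,.046)):
  for k in(0,-.108):
    print(P,k,[((proj(c,P,k)[0]-o)*3).round()+[a,0] for c,o,a in(("top",(330,180),0),("side",(280,120),390))])
E
```

```text
[ 0.43696076 -0.34532439  0.09896104] [-3.12304875 -0.49907809  0.06188551] [ 0.99  0.56 -0.27  2.15 -1.11  0.26  0.34]
[ 0.48823979 -0.33639138  0.01415192] ('twist', [-0.0195, -0.1491, 0.0036], 'then shift', [0.0195, -0.0059, 0.0974])
(0.4368, -0.3439, 0.1062) 0 [array([234., 252.]), array([673., 116.])]
(0.4368, -0.3439, 0.1062) -0.108 [array([231., 251.]), array([671., 117.])]
(0.4368, -0.3439, 0.118) 0 [array([237., 251.]), array([674., 109.])]
(0.4368, -0.3439, 0.118) -0.108 [array([234., 250.]), array([673., 110.])]
(0.4817, -0.3368, 0.046) 0 [array([213., 216.]), array([629., 141.])]
(0.4817, -0.3368, 0.046) -0.108 [array([211., 216.]), array([628., 141.])]
```

Emit:
apply_moves(claw=[0.085,0.085,0.085,0.085,0.085,0.085], xyz=[[0,0,0],[0,0,0],[0.01,-0.003,0.02],[0.01,-0.003,0.02],[0,0,0],[0,0,0]], twist=[[-0.01,-0.075,0.002],[-0.01,-0.075,0.002],[0,0,0],[0,0,0],[0,0,0],[0,0,0]])

```text
clock: 4.7
position: [0.468, -0.3369, 0.067]
tool_rot: [-3.131, -0.388, 0.056]
force: [0.5, -0.5, -0.2]
grip_width: 0.085
finger_force: 0.0
```

```bash
python3 d.py
```

```text
[ 0.46798697 -0.33690097  0.06695681] [-3.1309647  -0.38842163  0.05642922] [ 0.72  0.62 -0.07  2.08 -0.98  0.27  0.09]
[ 0.48823979 -0.33639138  0.01415192] ('twist', [-0.0095, -0.0384, -0.0027], 'then shift', [0.0009, 0.0007, 0.0565])
```

Emit:
apply_moves(claw=[0.085,0.085,0.085,0.085,0.085,0.03,0.03,0.03,0.03,0.03,0.03], xyz=[[0,0,0],[0,0,0.02],[0,0,0.02],[0.001,0,0.016],[0,0,0],[0,0,0],[0,0,0],[0,0,0],[0,0,0],[0,0,0],[0,0,0]], twist=[[-0.01,-0.038,-0.003],[0,0,0],[0,0,0],[0,0,0],[0,0,0],[0,0,0],[0,0,0],[0,0,0],[0,0,0],[0,0,0],[0,0,0]], force=100)

```text
clock: 5.8
position: [0.4888, -0.3356, 0.0163]
tool_rot: [3.138, -0.351, 0.063]
force: [-9.5, 1.4, 19.1]
grip_width: 0.0424
finger_force: 100.6
```

```bash
python3 d.py
```

```text
[ 0.48879066 -0.33562344  0.01628976] [ 3.13842829 -0.35069172  0.06281881] [ 0.68  0.73 -0.08  2.04 -1.02  0.19  0.11]
[ 0.48823979 -0.33639138  0.01415192] ('twist', [0.002, -0.0007, 0.0031], 'then shift', [-0.0013, 0.0007, 0.0018])
```

Emit:
apply_moves(claw=[0.03,0.03,0.03,0.03,0.03,0.03,0.03,0.03,0.03,0.03], xyz=[[0.0034,0,-0.0094],[0.0069,0,-0.0188],[0.0069,0,-0.0188],[0.0069,0,-0.0188],[0.0069,0,-0.0188],[0.0069,0,-0.0188],[0.0069,0,-0.0188],[0.0069,0,-0.0188],[0.0034,0,-0.0094],[0,0,0]], twist=[[0,0,0],[0,0,0],[0,0,0],[0,0,0],[0,0,0],[0,0,0],[0,0,0],[0,0,0],[0,0,0],[0,0,0]])

```text
clock: 6.8
position: [0.4897, -0.3348, 0.1764]
tool_rot: [3.138, -0.352, 0.064]
force: [0.3, 0.1, -2.9]
grip_width: 0.042
finger_force: 101.7
```

```bash
python3 - <<'E'
from workcell import bot
from h import *
s=bot.observe();print(s["position"],s["tool_rot"],s["qpos"].round(3),s["force"],s["moment"])
snap(bot,"g2",{"top":(340,160,130,110),"side":(280,60,130,110)},3)
E
```

```text
[ 0.48965341 -0.33480687  0.17643746] [ 3.13836656 -0.35150262  0.06381768] [ 0.373  0.463  0.326  1.989 -0.745  0.559 -0.249] [ 0.32274561  0.09099944 -2.94485777] [-0.02505206  0.68249154  0.02127631]
```

View pics/g2.png

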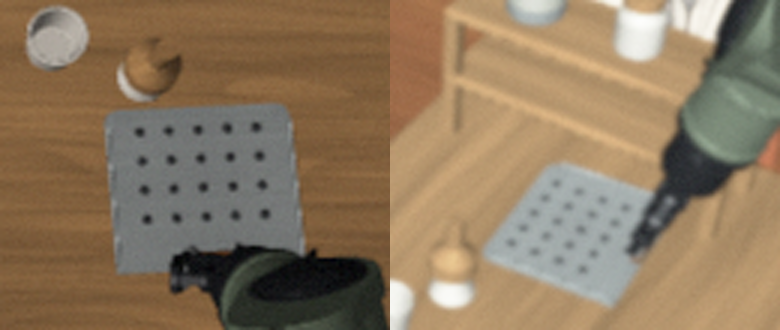

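```bash
cat > tf.py <<'E'
from h import *
def fit(obs,x0,k=-.108):
    def pts(q,L):
        return q[:3]+R.from_euler("ZYX",[q[3],q[4],q[5]]).apply(np.array(L,float)/1000)
    def f(q):
        return np.r_[tuple((proj(c,pts(q,[l]),k)[0]-u) for c,l,u in obs)+((q[4:]*20),)]
    r=least_squares(f,x0,loss="soft_l1");return r.x,r.fun
E
python3 - <<'E'
from tf import *
t=lambda u:((u[0]+.5)/3-.5+340,(u[1]+.5)/3-.5+160)
s=lambda u:((u[0]-390+.5)/3-.5+280,(u[1]+.5)/3-.5+60)
o=[("top",(80,92,5),t((108,112))),("top",(80,-92,5),t((290,105))),("top",(-84,95,5),t((118,273))),
("side",(-84,95,5),s((612,304))),("side",(80,92,5),s((488,250))),("side",(80,-92,5),s((560,164)))]
x,f=fit(o,[.56,-.33,.16,.06,0,0]);print(x.round(4),f.round(1))
E
```

```text
[ 0.5587 -0.3362  0.1545  0.0455 -0.004  -0.0059] [ 1.5  0.7 -0.8  1.9  0.1 -0.2  0.1  0.  -1.1 -0.  -1.  -0.7 -0.1 -0.1]
```

```bash
cat > w.py <<'E'
import sys
from workcell import bot
from h import *
cab=(.7228,.1904,-.0252)
def go(x,y,z,th=.35,dpsi=0):
    s=bot.observe();print(s["clock"],s["position"].round(4),s["tool_rot"].round(3),s["qpos"].round(2),s["force"].round(1),s["grip_width"].round(4))
    P=W(cab,[(x,y,z)])[0];print(P.round(4),delta(s,P,cab[2]+dpsi,th))
if __name__=="__main__":go(*map(float,sys.argv[1:]))
E
python3 w.py -274 -115 176
```

```text
Traceback (most recent call last):
  File "w.py", line 8, in <module>
    if __name__=="__main__":go(*map(float,sys.argv[1:]))
                            ~~^^^^^^^^^^^^^^^^^^^^^^^^^^
  File "w.py", line 6, in go
    s=bot.observe();print(s["clock"],s["position"].round(4),s["tool_rot"].round(3),s["qpos"].round(2),s["force"].round(1),s["grip_width"].round(4))
                                                                                                                          ^^^^^^^^^^^^^^^^^^^^^
AttributeError: 'float' object has no attribute 'round'
```

```bash
sed -i 's/s\["grip_width"\].round(4)/s["grip_width"]/' w.py; python3 w.py -274 -115 176
```

```text
6.9 [ 0.4891 -0.3344  0.1746] [ 3.14  -0.349  0.063] [ 0.37  0.47  0.32  1.99 -0.75  0.56 -0.25] [-0.2  0.1 -2.4] 0.04259368322123113
[0.446  0.0823 0.176 ] ('twist', [-0.0288, 0.0004, 0.083], 'then shift', [-0.0498, -0.4155, -0.0197])
```

Emit:
apply_moves(claw=[0.03,0.03,0.03,0.03,0.03,0.03,0.03,0.03,0.03,0.03,0.03,0.03,0.03,0.03,0.03,0.03,0.03,0.03,0.03,0.03], xyz=[[0,0,0],[0,0,0],[-0.0166,0,-0.0066],[-0.0166,0,-0.0066],[-0.0166,0,-0.0066],[0,-0.02,0],[0,-0.03,0],[0,-0.03,0],[0,-0.03,0],[0,-0.03,0],[0,-0.03,0],[0,-0.03,0],[0,-0.03,0],[0,-0.03,0],[0,-0.03,0],[0,-0.03,0],[0,-0.03,0],[0,-0.03,0],[0,-0.03,0],[0,-0.0055,0]], twist=[[-0.0144,0,0.0415],[-0.0144,0,0.0415],[0,0,0],[0,0,0],[0,0,0],[0,0,0],[0,0,0],[0,0,0],[0,0,0],[0,0,0],[0,0,0],[0,0,0],[0,0,0],[0,0,0],[0,0,0],[0,0,0],[0,0,0],[0,0,0],[0,0,0],[0,0,0]])

```text
clock: 8.9
position: [0.4459, 0.0736, 0.1756]
tool_rot: [3.139, -0.348, -0.02]
force: [-0.1, -0.4, -2.5]
grip_width: 0.0423
finger_force: 102.2
```

```bash
python3 w.py -274 -115 80
```

```text
8.9 [0.4459 0.0736 0.1756] [ 3.139 -0.348 -0.02 ] [-1.08  0.3   0.83  2.39 -0.47  0.24 -1.46] [-0.1 -0.4 -2.5] 0.04228080523131849
[0.446  0.0823 0.08  ] ('twist', [0.0004, 0.0018, 0.0052], 'then shift', [-0.0329, -0.0087, 0.0898])
```

Emit:
apply_moves(claw=[0.03,0.03,0.03,0.03,0.03], xyz=[[-0.0051,-0.0045,0.0141],[-0.0051,-0.004,0.0141],[-0.0051,0,0.0141],[-0.0051,0,0.0141],[0,0,0]], twist=[[0,0,0.005],[0,0,0],[0,0,0],[0,0,0],[0,0,0]])

```text
clock: 9.4
position: [0.4451, 0.0791, 0.1298]
tool_rot: [-3.138, -0.342, -0.031]
force: [0.1, -0.1, -2.6]
grip_width: 0.0424
finger_force: 102.3
```

```bash
python3 w.py -274 -115 80
```

```text
9.4 [0.4451 0.0791 0.1298] [-3.138 -0.342 -0.031] [-0.97  0.42  0.71  2.42 -1.17  0.16 -0.81] [ 0.1 -0.1 -2.6] 0.042368577703240415
[0.446  0.0823 0.08  ] ('twist', [-0.001, 0.0078, -0.0058], 'then shift', [-0.0164, -0.0033, 0.0471])
```

```bash
cat > fk.py <<'E'
from h import *
D=[([1.08778,.52139,-.03628,1.59948,.02117,1.02109,-.11278],[.25072,-.57251,.2313],[3.14158,0,.41276]),
([.373,.463,.326,1.989,-.745,.559,-.249],[.48965,-.33481,.17644],[3.138,-.3515,.0638]),
([-.97,.42,.71,2.42,-1.17,.16,-.81],[.4451,.0791,.1298],[-3.138,-.342,-.031]),
([-1.08,.3,.83,2.39,-.47,.24,-1.46],[.4459,.0736,.1756],[3.139,-.348,-.02]),
([.72,.62,-.07,2.08,-.98,.27,.09],[.46799,-.3369,.06696],[-3.131,-.388,.0564]),
([.68,.73,-.08,2.04,-1.02,.19,.11],[.48879,-.33562,.01629],[3.13843,-.3507,.0628])]
def fk(q,p,sg):
    h,L1,L2,L3,a,b,c,o,o7=p
    T=np.array([0,0,h]);r=R.from_euler("z",sg[0]*q[0]+o)
    for ax,v,t in(("y",q[1],(0,0,L1)),("z",sg[1]*q[2],(a,0,0)),("y",q[3],(b,0,L2)),("z",sg[2]*q[4],(0,0,0)),("y",q[5],(c,0,L3)),("z",sg[3]*q[6]+o7,(0,0,0))):
        r=r*R.from_euler(ax,v);T=T+r.apply(t)
    return T,r
def best():
    import itertools
    B=None
    for sg in itertools.product((1,-1),repeat=4):
      for o in(0,np.pi/2,-np.pi/2,np.pi):
        def f(p):
            e=[]
            for q,x,rr in D:
                T,r=fk(q,p,sg);e+=list(T-x)+list(.3*(r.inv()*R.from_euler("xyz",rr)).as_rotvec())
            return np.array(e)
        s=least_squares(f,[.33,.4,.4,.3,0,0,0,o,0],loss="soft_l1",f_scale=.01)
        if B is None or s.cost<B[0]:B=(s.cost,sg,s.x,np.abs(s.fun).max())
    return B
if __name__=="__main__":print(best())
E
python3 fk.py
```

```text
(np.float64(0.0002521921617275597), (-1, -1, -1, -1), array([ 0.34559232,  0.48674866,  0.40410648,  0.31723115,  0.02733543,
       -0.0062757 , -0.00901993, -0.08512237,  1.49082906]), np.float64(0.009464027355193656))
```

```bash
cat > ik.py <<'E'
from fk import *
_,sg,p,_=best()
lo=np.array([-2.91,-.3,-1.5,.17,-1.26,.16,-2.52]);hi=np.array([2.91,2.13,1.42,2.43,4.41,1.93,2.52])
rng=np.random.default_rng(0)
def ik(x,psi,th):
    B=R.from_euler("ZYX",[psi,0,np.pi])*R.from_euler("y",th);b=None
    def f(q):
        T,r=fk(q,p,sg);return np.r_[T-x,.3*(r.inv()*B).as_rotvec()]
    for i in range(12):
        q0=np.clip(np.array([-np.arctan2(x[1],x[0]),.6,0,2,0,.6,0])+rng.normal(0,.5,7),lo+.01,hi-.01)
        s=least_squares(f,q0,bounds=(lo,hi),max_nfev=60)
        if b is None or s.cost<b[0]-1e-9:b=(s.cost,s.x)
    return np.sqrt(2*b[0]),b[1].round(2)
cab=(.7228,.1904,-.0252)
for th in(0,.1,.2,.3):
    for n,x,psi in(("pick",(.485,-.336,.015),.06),("pre",W(cab,[(-275,-115,77)])[0],-.025),("pre2",W(cab,[(-255,-115,77)])[0],-.025)):
        print(th,n,*ik(x,psi,th))
E
python3 ik.py
```

```text
0 pick 2.0773363254829645e-09 [ 0.31  0.8   0.28  1.8  -0.37  0.59 -0.68]
0 pre 7.750152660916418e-08 [-0.42  0.52  0.18  2.18 -0.2   0.46 -1.67]
0 pre2 5.934837325049205e-09 [-0.72  0.61  0.57  2.13 -0.61  0.57 -1.29]
0.1 pick 4.989367720707129e-08 [ 0.49  0.76  0.09  1.87 -0.29  0.45 -0.7 ]
0.1 pre 7.163316637655749e-08 [-0.57  0.51  0.33  2.26 -0.45  0.33 -1.45]
0.1 pre2 9.333814680114192e-08 [-0.55  0.53  0.33  2.21 -0.42  0.36 -1.47]
0.2 pick 6.684993192947061e-11 [ 0.72  0.75 -0.17  1.94 -0.07  0.31 -0.84]
0.2 pre 2.8130503138411986e-07 [-0.55  0.49  0.29  2.34 -0.55  0.16 -1.36]
0.2 pre2 1.5872113598250498e-08 [-0.65  0.53  0.42  2.29 -0.77  0.23 -1.16]
0.3 pick 1.2876289715618485e-07 [ 0.7   0.74 -0.1   2.   -0.65  0.23 -0.25]
0.3 pre 0.00619418688427374 [-0.15  0.48 -0.18  2.41  1.9   0.16  2.52]
0.3 pre2 0.0060356746365819655 [-0.73  0.53  0.48  2.34 -1.26  0.16 -0.7 ]
```

Emit:
apply_moves(claw=[0.03,0.03,0.03,0.03,0.03,0.03,0.03,0.03,0.03,0.03,0.03,0.03,0.03,0.03,0.03,0.03,0.03,0.03,0.03], xyz=[[0.0051,0,-0.0141],[0.0051,0,-0.0141],[0.0051,0,-0.0141],[0.002,0.015,-0.003],[0,0.03,0],[0,0.03,0],[0,0.03,0],[0,0.03,0],[0,0.03,0],[0,0.03,0],[0,0.03,0],[0,0.03,0],[0,0.03,0],[0,0.03,0],[0,0.03,0],[0,0.03,0],[0,0.03,0],[0,0.01,0],[0,0,0]], twist=[[0,0,0],[0,0,0],[0,0,0],[0,0,0],[0,0,0],[0,0,0],[0,0,0],[0,0,0],[0,0,0],[0,0,0],[0,0,0],[0,0,0],[0,0,0],[0,0,0],[0,0,0],[0,0,0],[0,0,0],[0,0,0],[0,0,0]])

```text
clock: 11.3
position: [0.4329, -0.337, 0.1772]
tool_rot: [-3.137, -0.342, -0.034]
force: [-0.3, 0.2, -2.4]
grip_width: 0.0423
finger_force: 102.4
```

```bash
cat > w2.py <<'E'
import sys
from workcell import bot
from h import *
a=list(map(float,sys.argv[1:]))
s=bot.observe();print(s["clock"],s["position"].round(4),s["tool_rot"].round(3),s["qpos"].round(2),s["force"].round(1));print(delta(s,a[:3],a[3],a[4]))
E
python3 w2.py .489 -.336 .0170 .03 .35
```

```text
11.3 [ 0.4329 -0.337   0.1772] [-3.137 -0.342 -0.034] [ 0.12  0.49  0.75  2.11 -1.03  0.66 -0.01] [-0.3  0.2 -2.4]
('twist', [0.0174, 0.0078, -0.0604], 'then shift', [-0.0022, 0.0007, 0.1697])
```

Emit:
apply_moves(claw=[0.03,0.03,0.03,0.03,0.03,0.03,0.03,0.03,0.03,0.03,0.03,0.085,0.085,0.085,0.085,0.085,0.085], xyz=[[0,0,0],[0,0,0.01],[0,0,0.022],[0,0,0.022],[0,0,0.022],[0,0,0.022],[0,0,0.022],[0,0,0.022],[0,0,0.02],[-0.002,0.0007,0.007],[0,0,0],[0,0,0],[0,0,0],[0,0,0],[0,0,0],[0.002,0,-0.005],[0,0,0]], twist=[[0.0174,0.0078,-0.0604],[0,0,0],[0,0,0],[0,0,0],[0,0,0],[0,0,0],[0,0,0],[0,0,0],[0,0,0],[0,0,0],[0,0,0],[0,0,0],[0,0,0],[0,0,0],[0,0,0],[0,0,0],[0,0,0]])

```text
clock: 13.0
position: [0.4917, -0.3338, 0.0244]
tool_rot: [3.141, -0.353, 0.034]
force: [0.9, -0.3, 0.9]
grip_width: 0.0849
finger_force: 0.0
```

```bash
python3 w2.py .485 -.336 .0170 .03 .1
```

```text
13.0 [ 0.4917 -0.3338  0.0244] [ 3.141 -0.353  0.034] [ 0.56  0.71  0.07  2.05 -1.23  0.27  0.25] [ 0.9 -0.3  0.9]
('twist', [-0.0008, -0.2527, 0.004], 'then shift', [-0.0075, 0.002, 0.0067])
```

Emit:
apply_moves(claw=[0.085,0.085,0.085,0.085,0.03,0.03,0.03,0.03,0.03,0.03], xyz=[[0,0,0],[0,0,0],[-0.0062,0,0.0065],[0,0,0],[0,0,0],[0,0,0],[0,0,0],[0,0,0],[0,0,0],[0,0,0]], twist=[[0,-0.126,0.004],[0,-0.126,0],[0,0,0],[0,0,0],[0,0,0],[0,0,0],[0,0,0],[0,0,0],[0,0,0],[0,0,0]], force=100)

```text
clock: 14.0
position: [0.4885, -0.3331, 0.0121]
tool_rot: [-3.129, -0.207, 0.032]
force: [-5.1, 2.1, 12.5]
grip_width: 0.0426
finger_force: 101.4
```

```bash
python3 w2.py .435 -.336 .178 -.025 .1
```

```text
14.0 [ 0.4885 -0.3331  0.0121] [-3.129 -0.207  0.032] [ 0.31  0.78  0.36  1.97 -1.01  0.44 -0.05] [-5.1  2.1 12.5]
('twist', [-0.0213, -0.1065, 0.0567], 'then shift', [-0.0365, 0.0043, -0.1704])
```

Emit:
apply_moves(claw=[0.085,0.085,0.085,0.085,0.085,0.085,0.085,0.03,0.03,0.03,0.03,0.03,0.03], xyz=[[0,0,0],[0,0,0],[0,0,0],[0,0,-0.004],[-0.001,0,0],[-0.001,0,0],[0,0,0],[0,0,0],[0,0,0],[0,0,0],[0,0,0],[0,0,0],[0,0,0]], twist=[[0,0,0],[0,0,0],[0,0,0],[-0.01,-0.04,0],[0,-0.04,0],[0,-0.03,0],[0,0,0],[0,0,0],[0,0,0],[0,0,0],[0,0,0],[0,0,0],[0,0,0]], force=100)

```text
clock: 15.3
position: [0.4858, -0.3326, 0.0156]
tool_rot: [-3.139, -0.097, 0.033]
force: [-4.0, 2.4, 10.8]
grip_width: 0.0422
finger_force: 102.2
```

```bash
python3 w2.py .435 -.336 .178 -.025 .1
```

```text
15.3 [ 0.4858 -0.3326  0.0156] [-3.139 -0.097  0.033] [ 0.18  0.83  0.52  1.91 -0.89  0.56 -0.23] [-4.   2.4 10.8]
('twist', [-0.0087, 0.0035, 0.0577], 'then shift', [-0.0343, 0.0047, -0.1667])
```

Emit:
apply_moves(claw=[0.03,0.03,0.03,0.03,0.03,0.03,0.03,0.03,0.03,0.03,0.03,0.03,0.03,0.03,0.03,0.03,0.03,0.03,0.03,0.03], xyz=[[0.001,0,-0.01],[-0.004,0,-0.02],[-0.004,0,-0.02],[-0.004,0,-0.02],[-0.005,0,-0.02],[-0.005,0,-0.02],[-0.005,0,-0.02],[-0.005,0,-0.02],[-0.004,0,-0.017],[0,-0.01,0],[0,-0.03,0],[0,-0.03,0],[0,-0.03,0],[0,-0.03,0],[0,-0.03,0],[0,-0.03,0],[0,-0.03,0],[0,-0.03,0],[0,-0.03,0],[0,-0.03,0]], twist=[[0,0,0],[0,0,0],[0,0,0],[0,0,0],[0,0,0],[-0.002,0.001,0.014],[-0.002,0.001,0.014],[-0.002,0.001,0.014],[-0.002,0.001,0.014],[0,0,0],[0,0,0],[0,0,0],[0,0,0],[0,0,0],[0,0,0],[0,0,0],[0,0,0],[0,0,0],[0,0,0],[0,0,0]])

```text
clock: 17.3
position: [0.4416, -0.0221, 0.1775]
tool_rot: [-3.141, -0.099, -0.022]
force: [0.3, 1.2, -1.8]
grip_width: 0.0422
finger_force: 101.9
```

```bash
python3 w.py -280 -115 176 .1
```

```text
17.3 [ 0.4416 -0.0221  0.1775] [-3.141 -0.099 -0.022] [-0.83  0.43  0.96  2.22 -0.6   0.65 -1.04] [ 0.3  1.2 -1.8] 0.042170715271846404
[0.44   0.0825 0.176 ] ('twist', [-0.001, 0.0009, 0.0034], 'then shift', [-0.0043, -0.1045, 0.0011])
```

Emit:
apply_moves(claw=[0.03,0.03,0.03,0.03,0.03,0.03,0.03,0.03,0.03,0.03,0.03], xyz=[[-0.001,-0.027,0],[-0.001,-0.027,0],[-0.001,-0.027,0],[-0.001,-0.0235,0],[-0.001,0,0.01],[-0.0015,0,0.015],[-0.0015,0,0.015],[-0.0015,0,0.015],[-0.0015,0,0.015],[0,0,0],[0,0,0]], twist=[[0,0,0.003],[0,0,0],[0,0,0],[0,0,0],[0,0,0],[0,0,0],[0,0,0],[0,0,0],[0,0,0],[0,0,0],[0,0,0]])

```text
clock: 18.4
position: [0.4405, 0.0806, 0.1073]
tool_rot: [-3.141, -0.099, -0.026]
force: [0.7, 0.5, -2.1]
grip_width: 0.0424
finger_force: 102.1
```

```bash
python3 - <<'E'
from w import *
go(-272,-115,78,.1)
snap(bot,"g3",{"top":(225,125,130,150),"side":(190,130,130,150)},3)
E
```

```text
18.4 [0.4405 0.0806 0.1073] [-3.141 -0.099 -0.026] [-0.91  0.56  0.77  2.26 -0.8   0.49 -1.12] [ 0.7  0.5 -2.1] 0.0424304127508869
[0.448  0.0823 0.078 ] ('twist', [-0.0002, 0.001, -0.0004], 'then shift', [0.0045, -0.0019, 0.0299])
```

View pics/g3.png

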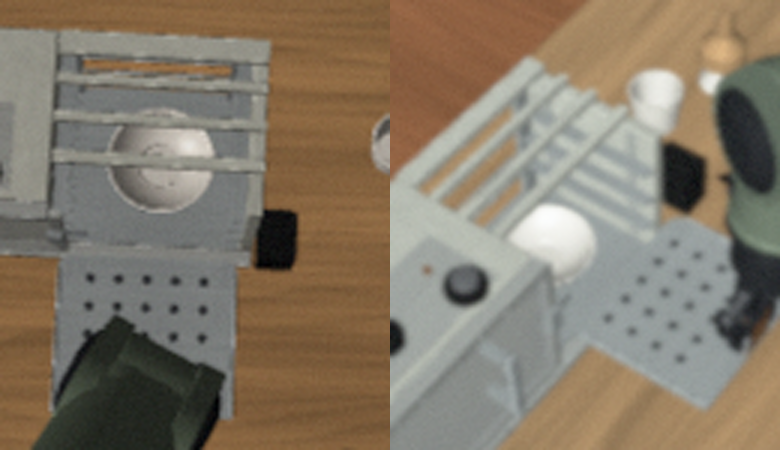

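```bash
python3 - <<'E'
from tf import *
t=lambda u:((u[0]+.5)/3-.5+225,(u[1]+.5)/3-.5+125)
s=lambda u:((u[0]-390+.5)/3-.5+190,(u[1]+.5)/3-.5+130)
it=lambda u:((u-[225,125]+.5)*3-.5).round().tolist()
is_=lambda u:((u-[190,130]+.5)*3-.5+[390,0]).round().tolist()
o=[("top",(-84,-95,6),t((232,417))),("top",(-84,95,6),t((52,408))),("side",(-84,95,6),s((705,408))),("side",(80,92,6),s((590,346))),("side",(80,-92,6),s((662,222)))]
for k in(0,-.108):
  x,f=fit(o,[.51,.08,.0917,-.025,0,0],k);print(x.round(4),f.round(1))
cab=(.7228,.1904,-.0252)
for n,L in dict(wallRinTop=(-90,-215,202),wallRoutTop=(-90,-230,202),rearR=(90,-230,202),rearRin=(90,-215,202),trackR=(-108,-230,12),ledgeR=(-90,-199,58),ledgeL=(-90,-31,58),wallLtop=(-108,-15,202),switch=(-124,-270,135),sw2=(-124,-230,135)).items():
    print(n,it(proj("top",W(cab,L),-.108)[0]),is_(proj("side",W(cab,L),-.108)[0]))
T=(.5105,.0787,-.026)
for L in((84,95,102),(84,-95,102),(-84,95,102),(-84,-95,102)):
    print("tray",L,it(proj("top",W(T,L),-.108)[0]),is_(proj("side",W(T,L),-.108)[0]))
E
```

```text
[ 0.5194  0.0812  0.0798  0.0272  0.0652 -0.0206] [ 0.4 -2.2 -0.2  1.2  0.3  0.7 -6.3 -1.4  1.3  0.4  1.3 -0.4]
[ 0.5193  0.0813  0.0797  0.0275  0.0634 -0.0213] [ 0.4 -2.2 -0.2  1.2  0.3  0.7 -6.3 -1.4  1.3  0.4  1.3 -0.4]
wallRinTop [248.0, 211.0] [653.0, 131.0]
wallRoutTop [263.0, 212.0] [661.0, 122.0]
rearR [269.0, 40.0] [528.0, 55.0]
rearRin [255.0, 39.0] [519.0, 63.0]
trackR [250.0, 266.0] [675.0, 245.0]
ledgeR [225.0, 240.0] [646.0, 229.0]
ledgeL [71.0, 232.0] [553.0, 329.0]
wallLtop [47.0, 219.0] [548.0, 261.0]
switch [296.0, 260.0] [708.0, 157.0]
sw2 [257.0, 258.0] [687.0, 179.0]
tray (84, 95, 102) [59.0, 256.0] [572.0, 326.0]
tray (84, -95, 102) [238.0, 265.0] [679.0, 210.0]
tray (-84, 95, 102) [49.0, 414.0] [709.0, 406.0]
tray (-84, -95, 102) [232.0, 423.0] [811.0, 280.0]
```

Emit:
apply_moves(claw=[0.03,0.03,0.03,0.03,0.03,0.03], xyz=[[0.001,-0.003,0.01],[-0.001,0,0.01],[-0.001,0,0.009],[0.005,0,0],[0,0,0],[0,0,0]], twist=[[0,0,0],[0,0,0],[0,0,0],[0,0,0],[0,0,0],[0,0,0]])

```text
clock: 19.1
position: [0.4482, 0.0836, 0.0794]
tool_rot: [-3.141, -0.101, -0.025]
force: [0.1, -0.2, -2.2]
grip_width: 0.0422
finger_force: 102.0
```

```bash
python3 w.py -240 -114 78 .1
```

```text
19.1 [0.4482 0.0836 0.0794] [-3.141 -0.101 -0.025] [-0.84  0.6   0.67  2.26 -0.88  0.44 -1.06] [ 0.1 -0.2 -2.2] 0.042154399684957544
[0.48   0.0825 0.078 ] ('twist', [-0.0007, -0.0006, -0.0002], 'then shift', [0.0315, 0.0003, 0.0045])
```

Emit:
apply_moves(claw=[0.03,0.03,0.03,0.03,0.03], xyz=[[0.01,0,0.0015],[0.01,0,0.0015],[0.01,0,0.0015],[0.01,0,0.001],[0,0,0]], twist=[[0,0,0],[0,0,0],[0,0,0],[0,0,0],[0,0,0]])

```text
clock: 19.6
position: [0.4891, 0.0823, 0.0772]
tool_rot: [3.142, -0.1, -0.025]
force: [-0.2, 0.2, -2.3]
grip_width: 0.0422
finger_force: 110.2
```

```bash
python3 - <<'E'
from w import *
go(-105,-115,77,.1)
snap(bot,"g4",{"top":(225,125,130,150),"side":(190,130,130,150)},3)
E
```

```text
19.6 [0.4891 0.0823 0.0772] [ 3.142 -0.1   -0.025] [-0.8   0.66  0.68  2.16 -0.86  0.5  -1.07] [-0.2  0.2 -2.3] 0.042174951879131686
[0.6149 0.0781 0.077 ] ('twist', [-0.0, 0.0004, 0.0002], 'then shift', [0.1252, 0.0011, 0.0128])
```

View pics/g4.png

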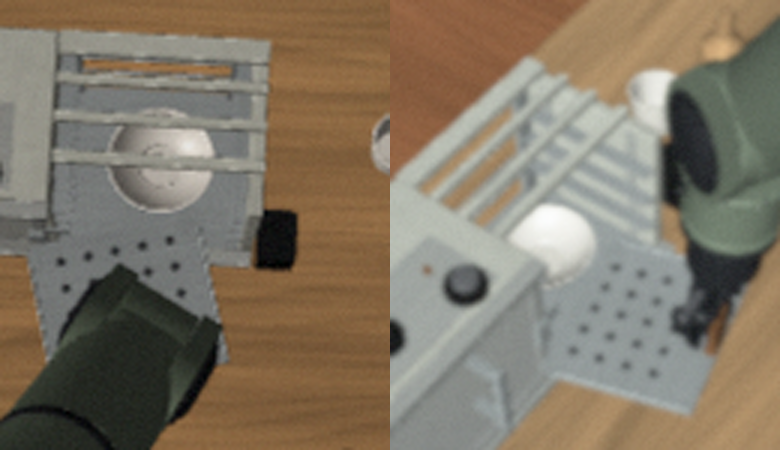

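The tray has yawed about +0.2 rad in the grip: left edge (30,260)–(50,360), rear-left corner caught near the guard panel or left wall. The guard looks only ~0.20 open. So I'll back out, set the tray down in front, open the guard fully and regrasp square.

```bash
cat >> ik.py <<'E'
print("----")
for th in(0,.1,.2):
  for L in((-285,-115,17),(-300,-115,17)):
    print(th,L,W(cab,L)[0].round(3),*ik(W(cab,[L])[0],-.025,th))
print("push",*ik(W(cab,[(-190,-115,78)])[0],-.025,.3), *ik(W(cab,[(-100,-115,80)])[0],-.025,.3))
E
python3 ik.py | sed -n '/----/,$p'
python3 - <<'E'
from tf import *
t=lambda u:((u[0]+.5)/3-.5+225,(u[1]+.5)/3-.5+125)
s=lambda u:((u[0]-390+.5)/3-.5+190,(u[1]+.5)/3-.5+130)
o=[("top",(-84,-95,6),t((227,362))),("top",(0,95,6),t((36,292))),("side",(-84,95,6),s((692,412))),("top",(80,-92,6),t((203,232)))]
x,f=fit(o,[.555,.08,.062,.1,0,0]);print(x.round(4),f.round(1))
E
```

```text
----
0 (-285, -115, 17) [0.435 0.083 0.017] 2.328582166375676e-08 [-0.44  0.65  0.19  2.21 -0.39  0.31 -1.5 ]
0 (-300, -115, 17) [0.42  0.083 0.017] 1.0549779408689397e-09 [-1.01  0.89  0.92  2.24 -1.25  0.71 -0.75]
0.1 (-285, -115, 17) [0.435 0.083 0.017] 8.674807206502306e-07 [-0.47  0.64  0.2   2.29 -0.63  0.16 -1.28]
0.1 (-300, -115, 17) [0.42  0.083 0.017] 4.830732164855689e-13 [-0.54  0.64  0.27  2.32 -0.92  0.17 -1.02]
0.2 (-285, -115, 17) [0.435 0.083 0.017] 0.005306157138240607 [-0.13  0.63 -0.18  2.36  1.91  0.16  2.52]
0.2 (-300, -115, 17) [0.42  0.083 0.017] 0.0007458979378900741 [-0.14  0.62 -0.19  2.38  1.9   0.16  2.52]
push 2.9118044311822974e-08 [-0.58  0.57  0.37  2.2  -0.86  0.16 -1.06] 2.0337274562760226e-08 [-0.33  0.63  0.12  1.97 -0.08  0.25 -1.76]
[0.5526 0.0978 0.0653 0.1626 0.0128 0.0108] [-0.1  2.2  1.1  7.8 -2.2 -0.2 -0.4 -3.9  0.3  0.2]
```

Emit:
apply_moves(claw=[0.03,0.03,0.03,0.03,0.03,0.03,0.03,0.03,0.03,0.03,0.03,0.03,0.03], xyz=[[-0.009,0,-0.001],[-0.009,0,-0.001],[-0.009,0,-0.001],[-0.009,0,-0.001],[-0.009,0,-0.001],[-0.009,0,-0.001],[-0.01,0,-0.001],[0,0,0],[-0.001,0,0.013],[-0.001,0,0.013],[-0.001,0,0.013],[-0.001,0,0.013],[0,0,0]], twist=[[0,0,0],[0,0,0],[0,0,0],[0,0,0],[0,0,0],[0,0,0],[0,0,0],[0,0,0],[0,0,0],[0,0,0],[0,0,0],[0,0,0],[0,0,0]])

```text
clock: 21.0
position: [0.4249, 0.0838, 0.0249]
tool_rot: [-3.141, -0.099, -0.026]
force: [1.2, 0.9, -1.5]
grip_width: 0.0425
finger_force: 110.3
```

```bash
python3 w.py -294 -114 17 .1
```

```text
21.0 [0.4249 0.0838 0.0249] [-3.141 -0.099 -0.026] [-0.67  0.65  0.41  2.32 -1.07  0.24 -0.9 ] [ 1.2  0.9 -1.5] 0.04252746110228173
[0.426  0.0838 0.017 ] ('twist', [-0.0002, 0.0012, -0.001], 'then shift', [0.0003, -0.0001, 0.008])
```

Emit:
apply_moves(claw=[0.03,0.03,0.085,0.085,0.085,0.085,0.085,0.085,0.085,0.0,0.0,0.0,0.0,0.0], xyz=[[0,0,0.008],[0,0,0],[0,0,0],[0,0,0],[0,0,0],[0,0,0],[0.001,0,-0.012],[0.002,0,-0.02],[0.002,0,-0.03],[0.003,0,-0.03],[0.003,0,-0.03],[0.003,0,-0.025],[0,0,0],[0,0,0]], twist=[[0,0,0],[0,0,0],[0,0,0],[0,0,0],[0,0,0],[0,0,0],[0,0,0],[0,0,0],[0,0,0],[0,0,0],[0,0,0],[0,0,0],[0,0,0],[0,0,0]])

```text
clock: 22.4
position: [0.425, 0.0845, 0.1656]
tool_rot: [-3.14, -0.1, -0.025]
force: [0.9, -0.4, -0.4]
grip_width: 0.0117
finger_force: 0.0
```

```bash
python3 - <<'E'
from w import *
go(-140,40,155,.1)
snap(bot,"g5",{"top":(195,120,140,150),"side":(165,140,125,150)},3)
E
```

```text
22.4 [0.425  0.0845 0.1656] [-3.14  -0.1   -0.025] [-1.12  0.46  1.    2.25 -0.66  0.62 -1.25] [ 0.9 -0.4 -0.4] 0.011658480625442932
[0.5839 0.2339 0.155 ] ('twist', [-0.0013, -0.0002, 0.0006], 'then shift', [0.1532, -0.1533, 0.026])
```

View pics/g5.png

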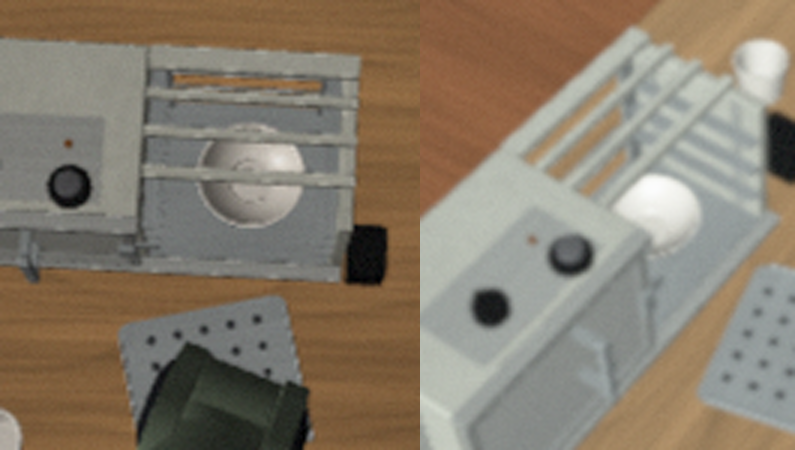

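The guard handle is now at top px ≈(205,212), 18 mm further left than at the start and matching the 0.215 prediction. The tray corner dragged the guard wide open, so it no longer blocks. The tray lies flat, yawed about 0.18.

```bash
cat > tray2.py <<'E'
from tf import *
t=lambda u:((u[0]+.5)/3-.5+195,(u[1]+.5)/3-.5+120)
s=lambda u:((u[0]-420+.5)/3-.5+165,(u[1]+.5)/3-.5+140)
o=[("top",(80,92,7),t((121,326))),("top",(80,-92,7),t((283,298))),("top",(-84,-95,7),t((312,440))),("side",(80,92,7),s((703,392))),("side",(80,-92,7),s((763,266)))]
def f(q):return np.r_[tuple((proj(c,W(q,[l])[0],-.108)[0]-u) for c,l,u in o)]
r=least_squares(f,[.5,.1,.18],loss="soft_l1");print(r.x.round(4),r.fun.round(1));q=r.x
P=W(q,[(-77,0,0)])[0]
print("pull",P)
from workcell import bot
S=bot.observe();h=np.array([np.cos(q[2]),np.sin(q[2]),0]);th=.1
print(delta(S,P+h*.0019+[0,0,.0165],q[2],th))
E
python3 tray2.py
```

```text
[0.4914 0.1003 0.2118] [-0.4  0.7 -0.2 -0.1  0.6  0.6 -1.7  0.   0.1 -1.4]
pull [0.41611932 0.08410479 0.        ]
('twist', [0.0232, 0.001, -0.2359], 'then shift', [-0.0212, -0.0019, 0.147])
```

Emit:
apply_moves(claw=[0.085,0.085,0.085,0.085,0.085,0.085,0.085,0.085,0.085,0.085,0.03,0.03,0.03,0.03,0.03,0.03], xyz=[[0,0,0],[0,0,0],[0,0,0],[0,0,0],[-0.003,0,0.025],[-0.004,0,0.03],[-0.004,0,0.03],[-0.004,0,0.03],[-0.002,0,0.02],[-0.001,0,0.0125],[0,0,0],[0,0,0],[0,0,0],[0,0,0],[0,0,0],[0,0,0]], twist=[[0.0055,0,-0.056],[0.0055,0,-0.056],[0.0055,0,-0.056],[0.0055,0,-0.056],[0,0,0],[0,0,0],[0,0,0],[0,0,0],[0,0,0],[0,0,0],[0,0,0],[0,0,0],[0,0,0],[0,0,0],[0,0,0],[0,0,0]], force=115)

```text
clock: 24.1
position: [0.422, 0.0833, 0.0179]
tool_rot: [3.142, -0.101, 0.2]
force: [-5.1, -3.6, 18.6]
grip_width: 0.0419
finger_force: 114.8
```

```bash
python3 w.py -300 -115 79 .1
```

```text
24.1 [0.422  0.0833 0.0179] [ 3.142 -0.101  0.2  ] [-0.58  0.65  0.31  2.33 -1.09  0.19 -0.64] [-5.1 -3.6 18.6] 0.041883331687400466
[0.42  0.083 0.079] ('twist', [-0.0225, -0.001, 0.224], 'then shift', [0.0042, 0.0004, -0.061])
```

Emit:
apply_moves(claw=[0.03,0.03,0.03,0.03,0.03,0.03,0.03,0.03,0.03,0.03], xyz=[[0.001,0,-0.01],[0.002,0,-0.018],[0.002,0,-0.018],[0.0015,0,-0.017],[0,0,0],[0,0,0],[0,0,0],[0,0,0],[0,0,0],[0,0,0]], twist=[[0,0,0],[0,0,0],[0,0,0],[0,0,0],[-0.0056,0,0.056],[-0.0056,0,0.056],[-0.0056,0,0.056],[-0.0056,0,0.056],[0,0,0],[0,0,0]])

```text
clock: 25.1
position: [0.422, 0.0838, 0.0805]
tool_rot: [-3.141, -0.1, -0.023]
force: [-0.1, -0.6, -2.1]
grip_width: 0.0418
finger_force: 116.8
```

```bash
cat > holes.py <<'E'
from w import *
def holes(zu,box):
    # dark small blobs in the top view -> world points on plane z=zu
    im=bot.grab_frame("top")["img"];x,y,w,h=box
    g=cv2.cvtColor(im,cv2.COLOR_RGB2GRAY)[y:y+h,x:x+w];g=cv2.resize(g,None,fx=4,fy=4,interpolation=cv2.INTER_CUBIC)
    bh=cv2.morphologyEx(g,cv2.MORPH_BLACKHAT,cv2.getStructuringElement(cv2.MORPH_ELLIPSE,(21,21)))
    n,l,st,ce=cv2.connectedComponentsWithStats((bh>35).astype(np.uint8))
    out=[]
    for i in range(1,n):
        bw,bhh,a=st[i,2:5]
        if 20<a<250 and .5<bw/bhh<2:
            u=(ce[i]+.5)/4-.5+[x,y]
            P=least_squares(lambda p:proj("top",[p[0],p[1],zu],-.108)[0]-u,[.5,.1]).x
            d=P-cab[:2];c,s=np.cos(cab[2]),np.sin(cab[2])
            out.append((round(1000*(c*d[0]+s*d[1]),1),round(1000*(-s*d[0]+c*d[1]),1)))
    return sorted(out)
if __name__=="__main__":
    go(-272,-115,81,.1)
    print(holes(.066,(220,205,100,70)))
E
python3 holes.py; python3 - <<'E'
import cv2
E
```

```text
25.1 [0.422  0.0838 0.0805] [-3.141 -0.1   -0.023] [-0.9   0.59  0.71  2.32 -0.95  0.42 -0.99] [-0.1 -0.6 -2.1] 0.04182818056411375
[0.448  0.0823 0.081 ] ('twist', [-0.0004, -0.0001, 0.0021], 'then shift', [0.0259, 0.0008, 0.0021])
[(np.float64(-253.1), np.float64(-172.8)), (np.float64(-226.8), np.float64(-52.1)), (np.float64(-224.1), np.float64(-142.1)), (np.float64(-223.0), np.float64(-172.1)), (np.float64(-197.0), np.float64(-51.3)), (np.float64(-195.7), np.float64(-81.4)), (np.float64(-195.1), np.float64(-111.5)), (np.float64(-193.8), np.float64(-141.1)), (np.float64(-193.2), np.float64(-171.2)), (np.float64(-166.9), np.float64(-50.5)), (np.float64(-166.0), np.float64(-80.2)), (np.float64(-165.0), np.float64(-110.3)), (np.float64(-164.2), np.float64(-140.0)), (np.float64(-163.0), np.float64(-170.5))]
```

Emit:
apply_moves(claw=[0.03,0.03,0.03,0.03,0.03,0.03,0.03,0.03], xyz=[[0,0,0],[0.01,0.001,0.001],[0.012,0,0.0012],[0.012,0,0.0012],[0.012,0,0.0012],[0.01,0,0.0015],[0.009,0,0.0015],[0,0,0]], twist=[[-0.003,0,0.03],[0,0,0],[0,0,0],[0,0,0],[0,0,0],[0,0,0],[0,0,0],[0,0,0]])

```text
clock: 25.95
position: [0.4885, 0.0785, 0.079]
tool_rot: [3.141, -0.1, -0.056]
force: [-0.7, -0.2, -1.7]
grip_width: 0.0417
finger_force: 116.8
```

```bash
python3 holes.py
```

```text
25.95 [0.4885 0.0785 0.079 ] [ 3.141 -0.1   -0.056] [-0.84  0.68  0.75  2.16 -0.92  0.53 -1.04] [-0.7 -0.2 -1.7] 0.04171328085968733
[0.448  0.0823 0.081 ] ('twist', [0.0034, -0.0004, -0.0305], 'then shift', [-0.0402, -0.0027, -0.006])
[(np.float64(-188.4), np.float64(-38.6)), (np.float64(-163.2), np.float64(-54.3)), (np.float64(-158.7), np.float64(-178.1)), (np.float64(-128.6), np.float64(-178.1)), (np.float64(-128.6), np.float64(-118.0)), (np.float64(-128.5), np.float64(-148.0)), (np.float64(-128.5), np.float64(-58.4)), (np.float64(-99.5), np.float64(-88.3)), (np.float64(-99.2), np.float64(-178.4)), (np.float64(-98.6), np.float64(-118.5)), (np.float64(-98.5), np.float64(-148.2))]
```

Emit:
apply_moves(claw=[0.03,0.03,0.03,0.03,0.03,0.03,0.03], xyz=[[0,-0.003,0],[0.01,-0.0003,0.001],[0.01,-0.0003,0.001],[0.01,-0.0003,0.001],[0.01,-0.0003,0.001],[0.01,-0.0003,0.001],[0,0,0]], twist=[[0,0,0],[0,0,0],[0,0,0],[0,0,0],[0,0,0],[0,0,0],[0,0,0]])

```text
clock: 26.7
position: [0.5392, 0.0802, 0.0791]
tool_rot: [3.141, -0.101, -0.056]
force: [-0.6, 0.2, -1.8]
grip_width: 0.0418
finger_force: 116.8
```

```bash
sed -i 's/(220,205,100,70)/(225,165,100,110)/' holes.py; python3 holes.py
```

```text
26.7 [0.5392 0.0802 0.0791] [ 3.141 -0.101 -0.056] [-0.8   0.74  0.76  2.04 -0.89  0.6  -1.07] [-0.6  0.2 -1.8] 0.04182574497335717
[0.448  0.0823 0.081 ] ('twist', [0.0034, -0.0007, -0.0304], 'then shift', [-0.0905, 0.0002, -0.011])
[(np.float64(-183.2), np.float64(-179.6)), (np.float64(-119.6), np.float64(-37.0)), (np.float64(-106.8), np.float64(-175.1)), (np.float64(-78.1), np.float64(-175.2)), (np.float64(-78.0), np.float64(-144.9)), (np.float64(-76.9), np.float64(-54.6)), (np.float64(-57.3), np.float64(-240.6)), (np.float64(-48.2), np.float64(-175.3)), (np.float64(-48.1), np.float64(-54.9)), (np.float64(-48.0), np.float64(-115.1)), (np.float64(-47.9), np.float64(-145.2)), (np.float64(-47.5), np.float64(-85.0))]
```

Emit:
apply_moves(claw=[0.03,0.03,0.03,0.03,0.03,0.03,0.03], xyz=[[0.011,-0.0003,0.0011],[0.011,-0.0003,0.0011],[0.011,-0.0003,0.0011],[0.011,-0.0003,0.0011],[0.011,-0.0003,0.0011],[0.011,-0.0003,0.0011],[0,0,0]], twist=[[0,0,0],[0,0,0],[0,0,0],[0,0,0],[0,0,0],[0,0,0],[0,0,0]])

```text
clock: 27.45
position: [0.6055, 0.0783, 0.0791]
tool_rot: [3.141, -0.101, -0.056]
force: [-0.9, 0.4, -0.9]
grip_width: 0.0419
finger_force: 116.8
```

```bash
sed -i 's/(225,165,100,110)/(225,145,100,110)/' holes.py; python3 holes.py
```

```text
27.45 [0.6055 0.0783 0.0791] [ 3.141 -0.101 -0.056] [-0.75  0.82  0.78  1.87 -0.86  0.7  -1.11] [-0.9  0.4 -0.9] 0.04192704505506149
[0.448  0.0823 0.081 ] ('twist', [0.0034, -0.0006, -0.0302], 'then shift', [-0.1566, 0.0, -0.0176])
[(np.float64(-178.0), np.float64(-7.0)), (np.float64(-143.5), np.float64(-148.3)), (np.float64(-81.9), np.float64(2.6)), (np.float64(-57.2), np.float64(-240.6)), (np.float64(18.4), np.float64(-145.6)), (np.float64(18.5), np.float64(-115.1)), (np.float64(18.6), np.float64(-175.4)), (np.float64(18.6), np.float64(-54.9)), (np.float64(71.8), np.float64(-34.2)), (np.float64(74.3), np.float64(-192.6))]
```

Emit:
apply_moves(claw=[0.03,0.03,0.085,0.085,0.085,0.085,0.085,0.085,0.085,0.085,0.085,0.0,0.0,0.0,0.0,0.0,0.0,0.0], xyz=[[-0.0003,0,0.0035],[0,0,0],[0,0,0],[0,0,0],[0,0,0],[0,0,0],[0,0,0],[-0.012,0.0004,-0.0012],[-0.015,0.0005,-0.0015],[-0.015,0.0005,-0.0015],[-0.015,0.0005,-0.0015],[0,0,0],[0,0,0],[0,0,0],[0,0,0],[0,0,0],[0,0,0],[0,0,0]], twist=[[0,0,0],[0,0,0],[0,0,0],[0,0,0],[0,0,0],[0,0,0],[0,0,0],[0,0,0],[0,0,0],[0,0,0],[0,0,0],[0,0,0],[0,0,0],[0,0,0],[0,0,0],[0,0,0],[0,0,0],[0,0,0]])

```text
clock: 29.3
position: [0.5469, 0.0798, 0.0756]
tool_rot: [-3.142, -0.1, -0.056]
force: [-0.3, 0.4, 0.2]
grip_width: -0.0002
finger_force: 0.0
```

```bash
python3 holes.py; python3 w.py -135 -115 76 .1 0
```

```text
29.3 [0.5469 0.0798 0.0756] [-3.142 -0.1   -0.056] [-0.79  0.75  0.76  2.02 -0.89  0.61 -1.07] [-0.3  0.4  0.2] -0.00023098339555519193
[0.448  0.0823 0.081 ] ('twist', [0.003, 0.0002, -0.0303], 'then shift', [-0.0979, 0.0, -0.0152])
[(np.float64(-97.3), np.float64(-5.3)), (np.float64(-74.0), np.float64(-144.9)), (np.float64(-73.8), np.float64(-175.0)), (np.float64(-72.0), np.float64(-54.2)), (np.float64(-57.2), np.float64(-240.6)), (np.float64(-44.1), np.float64(-85.3)), (np.float64(-43.8), np.float64(-175.1)), (np.float64(-43.7), np.float64(-145.2)), (np.float64(-43.7), np.float64(-115.2)), (np.float64(-43.3), np.float64(-54.9)), (np.float64(-16.6), np.float64(-55.2)), (np.float64(-16.5), np.float64(-114.3)), (np.float64(-16.3), np.float64(-175.9)), (np.float64(16.0), np.float64(-145.3)), (np.float64(16.1), np.float64(-174.9)), (np.float64(16.2), np.float64(-115.4)), (np.float64(16.3), np.float64(-55.3)), (np.float64(16.4), np.float64(-85.0)), (np.float64(71.7), np.float64(-34.3)), (np.float64(74.0), np.float64(-193.2)), (np.float64(99.3), np.float64(-30.4))]
29.35 [0.5469 0.0798 0.0756] [-3.142 -0.1   -0.056] [-0.79  0.75  0.76  2.02 -0.89  0.61 -1.07] [ 0.6  0.  -0.1] -0.0001276764238515656
[0.5849 0.0788 0.076 ] ('twist', [0.003, 0.0002, -0.0304], 'then shift', [0.0379, 0.0, 0.0034])
```

Emit:
apply_moves(claw=[0,0,0,0,0,0,0,0,0,0,0], xyz=[[0,0,0],[0.01,0,0.001],[0.01,0,0.001],[0.01,0,0.001],[0.01,0,0.001],[0.01,0,0.001],[0.005,0,0.0005],[0.005,0,0.0005],[0.005,0,0.0005],[0.003,0,0.0003],[0,0,0]], twist=[[0.003,0,-0.0304],[0,0,0],[0,0,0],[0,0,0],[0,0,0],[0,0,0],[0,0,0],[0,0,0],[0,0,0],[0,0,0],[0,0,0]])

```text
clock: 30.45
position: [0.6156, 0.0781, 0.0757]
tool_rot: [3.142, -0.1, -0.025]
force: [-0.5, 0.5, -0.5]
grip_width: -0.0001
finger_force: 0.0
```

```bash
python3 holes.py; python3 w.py -97 -115 76 .1 0
```

```text
30.45 [0.6156 0.0781 0.0757] [ 3.142 -0.1   -0.025] [-0.73  0.83  0.76  1.84 -0.86  0.71 -1.09] [-0.5  0.5 -0.5] -7.972665619406411e-05
[0.448  0.0823 0.081 ] ('twist', [0.0001, -0.0003, 0.0001], 'then shift', [-0.1663, 0.0, -0.022])
[(np.float64(-57.1), np.float64(-240.6)), (np.float64(19.1), np.float64(-54.8)), (np.float64(19.4), np.float64(-144.4)), (np.float64(19.5), np.float64(-174.9)), (np.float64(20.2), np.float64(-115.2)), (np.float64(49.4), np.float64(-55.1)), (np.float64(49.7), np.float64(-174.8)), (np.float64(49.7), np.float64(-114.6)), (np.float64(50.1), np.float64(-84.7)), (np.float64(50.4), np.float64(-144.7))]
30.5 [0.6153 0.0781 0.0757] [ 3.142 -0.1   -0.025] [-0.73  0.83  0.76  1.84 -0.86  0.71 -1.09] [-0.9 -0.2  0.5] -0.00012468192105713003
[0.6229 0.0779 0.076 ] ('twist', [0.0, -0.0002, 0.0], 'then shift', [0.0076, 0.0, 0.0005])
```

Emit:
apply_moves(claw=[0,0,0,0,0], xyz=[[0.003,0,0.0003],[0.003,0,0.0003],[0.002,0,0.0002],[0.002,0,0.0002],[0,0,0]], twist=[[0,0,0],[0,0,0],[0,0,0],[0,0,0],[0,0,0]])

```text
clock: 31.0
position: [0.6243, 0.0781, 0.0754]
tool_rot: [-3.141, -0.097, -0.025]
force: [-8.2, 2.0, 6.0]
grip_width: -0.0001
finger_force: 4.7
```

```bash
python3 holes.py
```

```text
31.0 [0.6243 0.0781 0.0754] [-3.141 -0.097 -0.025] [-0.72  0.85  0.76  1.82 -0.85  0.73 -1.1 ] [-8.2  2.   6. ] -0.00010449213982942339
[0.448  0.0823 0.081 ] ('twist', [-0.0007, 0.0026, 0.0001], 'then shift', [-0.1749, 0.0002, -0.0232])
[(np.float64(-57.0), np.float64(-240.7)), (np.float64(-50.2), np.float64(-190.1)), (np.float64(27.6), np.float64(-174.3)), (np.float64(28.0), np.float64(-54.1)), (np.float64(28.4), np.float64(-144.3)), (np.float64(57.4), np.float64(-114.5)), (np.float64(57.5), np.float64(-84.9)), (np.float64(57.6), np.float64(-144.7)), (np.float64(57.6), np.float64(-54.5)), (np.float64(57.7), np.float64(-174.4))]
```

Emit:
apply_moves(claw=[0,0,0,0,0,0,0,0,0,0,0,0,0,0,0,0,0,0,0,0], xyz=[[0.002,0,0.0002],[0,0,0],[-0.01,0,-0.001],[-0.03,0,-0.003],[-0.03,0,-0.003],[-0.03,0,-0.003],[0.002,0,-0.02],[0.002,0,-0.02],[0.002,0,-0.02],[0.002,0,-0.02],[0,-0.025,0],[0,-0.03,0],[0,-0.03,0],[0,-0.03,0],[0,-0.03,0],[0,-0.03,0],[0,-0.03,0],[0,-0.03,0],[0,-0.02,0],[0,0,0]], twist=[[0,0,0],[0,0,0],[0,0,0],[0,0,0],[0,0,0],[0,0,0],[0,0,0],[0,0,0],[0,0,0],[0,0,0],[0,0,0],[0,0,0],[0,0,0],[0,0,0],[0,0,0],[0,0,0],[0,0,0],[0,0,0],[0,0,0],[0,0,0]])

```text
clock: 33.05
position: [0.5327, 0.3384, 0.1556]
tool_rot: [-3.141, -0.1, -0.021]
force: [-0.1, 0.4, -0.2]
grip_width: 0.0002
finger_force: 0.0
```

```bash
python3 holes.py; python3 w.py -141 138 155 .1 0
```

```text
33.05 [0.5327 0.3384 0.1556] [-3.141 -0.1   -0.021] [-1.28  0.81  0.95  1.76 -0.77  0.9  -1.61] [-0.1  0.4 -0.2] 0.0001657971269217314
[0.448  0.0823 0.081 ] ('twist', [-0.0009, -0.0002, 0.0039], 'then shift', [-0.0853, 0.2582, 0.0665])
[(np.float64(-96.6), np.float64(-5.0)), (np.float64(-81.5), np.float64(2.8)), (np.float64(-57.3), np.float64(-240.8)), (np.float64(-32.8), np.float64(-174.7)), (np.float64(-32.8), np.float64(-144.4)), (np.float64(-32.8), np.float64(-84.6)), (np.float64(-32.7), np.float64(-114.0)), (np.float64(-32.2), np.float64(-54.5)), (np.float64(27.3), np.float64(-174.4)), (np.float64(27.7), np.float64(-114.5)), (np.float64(27.9), np.float64(-54.5)), (np.float64(28.1), np.float64(-143.9)), (np.float64(28.3), np.float64(-83.7)), (np.float64(57.1), np.float64(-144.9)), (np.float64(57.2), np.float64(-84.9)), (np.float64(57.3), np.float64(-174.3)), (np.float64(57.5), np.float64(-114.6)), (np.float64(57.5), np.float64(-54.6))]
33.1 [0.5329 0.3363 0.1558] [ 3.141 -0.1   -0.023] [-1.27  0.8   0.95  1.76 -0.77  0.9  -1.61] [-1.  -0.2 -0.1] -0.0001840875707659868
[0.5853 0.3319 0.155 ] ('twist', [-0.0001, -0.0002, 0.0021], 'then shift', [0.0521, 0.0031, 0.006])
```

Emit:
apply_moves(claw=[0,0,0,0,0,0,0,0,0,0,0,0,0,0,0,0,0], xyz=[[0.017,0,0.002],[0.018,0,0.002],[0.017,0.001,0.002],[0,0,0],[0,0.01,0],[0,0.015,0],[0,0.018,0],[0,0.02,0],[0,0.02,0],[0,0.02,0],[0,0.02,0],[0,0.02,0],[0,0.02,0],[0,0.02,0],[0,0.01,0],[0,0.005,0],[0,0,0]], twist=[[0,0,0],[0,0,0],[0,0,0],[0,0,0],[0,0,0],[0,0,0],[0,0,0],[0,0,0],[0,0,0],[0,0,0],[0,0,0],[0,0,0],[0,0,0],[0,0,0],[0,0,0],[0,0,0],[0,0,0]])

```text
clock: 34.8
position: [0.5803, 0.1346, 0.1554]
tool_rot: [-3.141, -0.1, -0.026]
force: [-0.0, -0.1, -0.6]
grip_width: -0.0003
finger_force: 0.0
```

```bash
python3 w.py -141 -94 155 .1 0
```

```text
34.8 [0.5803 0.1346 0.1554] [-3.141 -0.1   -0.026] [-0.94  0.72  0.91  1.87 -0.76  0.82 -1.26] [-0.  -0.1 -0.6] -0.00031930545821154215
[0.5795 0.1    0.155 ] ('twist', [-0.0002, 0.0, -0.0006], 'then shift', [-0.0, 0.0346, 0.0004])
```

```bash
python3 - <<'E'
from w import *
for c in("top","side"):
    bot.grab_frame(c)
    print(c,[(np.round(d["position"],3).tolist(),round(d["score"],2)) for d in bot.find_in(c,"guard_handle")[:3]])
snap(bot,"g6",{"top":(195,120,140,150),"side":(165,140,125,150)},3)
E
```

```text
top [([0.618, 0.046, 0.121], 0.65), ([0.714, 0.262, 0.204], 0.25), ([0.737, 0.057, 0.056], 0.17)]
side [([0.623, 0.174, 0.092], 0.62), ([0.674, 0.295, 0.2], 0.56)]
```

View pics/g6.png

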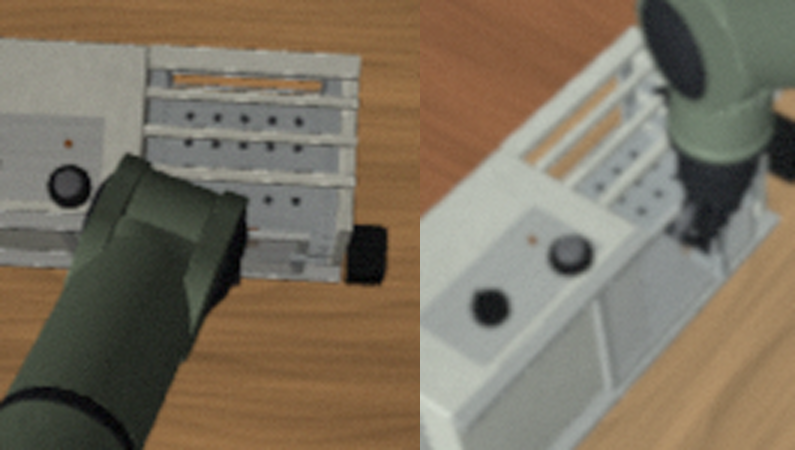

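The guard is following the fingers: its left edge is now at side px (600,330), the panel covers part of the bay, and the tray is seated. I'll keep pushing.

Emit:
apply_moves(claw=[0,0,0,0,0,0], xyz=[[0,0.006,0],[0,0.008,0],[0,0.006,0],[0,0.005,0],[0,0.003,0],[0,0,0]], twist=[[0,0,0],[0,0,0],[0,0,0],[0,0,0],[0,0,0],[0,0,0]])

```text
clock: 35.7
position: [0.5798, 0.1063, 0.1554]
tool_rot: [3.141, -0.1, -0.026]
force: [-0.5, -0.4, 0.5]
grip_width: 0.0003
finger_force: 0.0
```

Emit:
apply_moves(claw=[0,0,0], xyz=[[0,0.002,0],[0,0.002,0],[0,0,0]], twist=[[0,0,0],[0,0,0],[0,0,0]])

```text
clock: 36.0
position: [0.5797, 0.1029, 0.1553]
tool_rot: [-3.142, -0.1, -0.025]
force: [0.3, 0.4, -0.3]
grip_width: -0.0
finger_force: 0.2
```

```bash
python3 w.py -141 -94 155 .1 0
```

```text
36.0 [0.5797 0.1029 0.1553] [-3.142 -0.1   -0.025] [-0.89  0.71  0.9   1.88 -0.75  0.81 -1.2 ] [ 0.3  0.4 -0.3] -9.078882163485727e-06
[0.5795 0.1    0.155 ] ('twist', [-0.0, 0.0, -0.0], 'then shift', [-0.0002, 0.0029, 0.0003])
```

Emit:
apply_moves(claw=[0,0,0,0], xyz=[[0,0.002,0],[0,0.002,0],[0,0.002,0],[0,0,0]], twist=[[0,0,0],[0,0,0],[0,0,0],[0,0,0]])

```text
clock: 36.4
position: [0.5796, 0.0986, 0.1553]
tool_rot: [-3.139, -0.1, -0.024]
force: [-0.4, 10.8, 2.1]
grip_width: 0.0
finger_force: 5.4
```

Emit:
apply_moves(claw=[0,0,0], xyz=[[0,0.002,0],[0,0.002,0],[0,0,0]], twist=[[0,0,0],[0,0,0],[0,0,0]])

```text
clock: 36.7
position: [0.5796, 0.0982, 0.1553]
tool_rot: [-3.135, -0.099, -0.021]
force: [-0.8, 28.8, 5.8]
grip_width: -0.0004
finger_force: 14.8
```

Emit:
apply_moves(claw=[0,0,0,0,0,0,0,0,0,0,0], xyz=[[0,-0.007,0],[0,-0.01,0],[-0.025,0,-0.003],[-0.025,0,-0.003],[0.002,0,-0.025],[0.003,0,-0.03],[0.003,0,-0.03],[0.003,0,-0.03],[0,0,0],[0,0,0],[0,0,0]], twist=[[0,0,0],[0,0,0],[0,0,0],[0,0,0],[0,0,0],[0,0,0],[0,0,0],[0,0,0],[0,-0.05,0],[0,-0.05,0],[0,0,0]])

```text
clock: 37.8
position: [0.5296, 0.1111, 0.2717]
tool_rot: [3.141, 0.001, -0.026]
force: [-0.8, -0.6, -0.8]
grip_width: -0.0002
finger_force: 0.0
```

```bash
python3 - <<'E'
from w import *
for c in("top","side"):
    bot.grab_frame(c)
    for q in("guard_handle","start_top","dish"):print(c,q,[(np.round(d["position"],3).tolist(),round(d["score"],2)) for d in bot.find_in(c,q)[:2]])
s=bot.observe();print(s["position"],s["tool_rot"],delta(s,(.660,.2467,.25),-.025,0))
# panel/handle check: blacks: print predicted handle pixel, and save crop
E
```

```text
top guard_handle [([0.616, 0.01, 0.121], 0.78)]
top start_top [([0.657, 0.246, 0.227], 0.63), ([0.715, 0.267, 0.203], 0.58)]
top dish [([0.712, 0.269, 0.2], 0.47)]
side guard_handle [([0.624, 0.116, 0.107], 0.98)]
side start_top []
side dish [([0.676, 0.276, 0.199], 0.51)]
[0.52880196 0.11143182 0.27175173] [-3.14135122e+00 -8.85356980e-05 -2.49814100e-02] ('twist', [-0.0002, -0.0001, 0.0], 'then shift', [0.1278, -0.1385, 0.0218])
```

Emit:
apply_moves(claw=[0,0,0,0,0,0,0,0,0,0], xyz=[[0.021,-0.023,0],[0.021,-0.023,0],[0.021,-0.023,0],[0.021,-0.023,0],[0.021,-0.023,0],[0.0215,-0.0235,0],[0,0,0],[0,0,0.015],[0,0,0.015],[0,0,0]], twist=[[0,0,0],[0,0,0],[0,0,0],[0,0,0],[0,0,0],[0,0,0],[0,0,0],[0,0,0],[0,0,0],[0,0,0]])

```text
clock: 39.2
position: [0.6575, 0.2462, 0.2391]
tool_rot: [3.141, 0.003, -0.026]
force: [-0.0, 0.3, -0.0]
grip_width: 0.0002
finger_force: 0.0
```

Emit:
apply_moves(claw=[0,0,0,0,0], xyz=[[0,0,0.004],[0,0,0.004],[0,0,0.004],[0,0,0.003],[0,0,0]], twist=[[0,0,0],[0,0,0],[0,0,0],[0,0,0],[0,0,0]])

```text
clock: 39.7
position: [0.6588, 0.2466, 0.2264]
tool_rot: [3.142, 0.0, -0.025]
force: [0.1, 0.1, 0.6]
grip_width: 0.0
finger_force: 0.0
```

Emit:
apply_moves(claw=[0,0,0,0,0], xyz=[[0,0,0.002],[0,0,0.002],[0,0,0.002],[0,0,0.001],[0,0,0]], twist=[[0,0,0],[0,0,0],[0,0,0],[0,0,0],[0,0,0]])

```text
clock: 40.2
position: [0.6591, 0.2466, 0.2199]
tool_rot: [-3.141, -0.0, -0.025]
force: [0.1, 0.4, 3.7]
grip_width: -0.0002
finger_force: 1.9
```

Emit:
apply_moves(claw=[0,0,0], xyz=[[0,0,0.002],[0,0,0.002],[0,0,0]], twist=[[0,0,0],[0,0,0],[0,0,0]])

```text
clock: 40.5
position: [0.6592, 0.2466, 0.2178]
tool_rot: [-3.14, -0.001, -0.025]
force: [-9.0, -0.4, 26.3]
grip_width: 0.0002
finger_force: 13.0
```

Emit:
apply_moves(claw=[0,0,0,0,0,0,0], xyz=[[0,0,-0.005],[0,0,-0.02],[0,0,-0.03],[0,0,-0.03],[-0.03,0,-0.03],[-0.03,0,0],[0,0,0]], twist=[[0,0,0],[0,0,0],[0,0,0],[0,0,0],[0,0,0],[0,0,0],[0,0,0]])

```text
clock: 41.2
position: [0.5967, 0.2487, 0.3315]
tool_rot: [-3.14, 0.001, -0.024]
force: [-1.1, 0.1, -0.3]
grip_width: -0.0001
finger_force: 0.0
```

```bash
python3 - <<'E'
from w import *
from holes import holes
print([h for h in holes(.062,(225,145,100,110)) if h[0]>0])
f0=cv2.imread("pics/top0.png");f=bot.grab_frame("top")["img"]
print("lamp before/after",f0[160:172,212:222,::-1].reshape(-1,3).max(0),f[160:172,212:222].reshape(-1,3).max(0))
for q in("guard_handle","cup_a","caddy","whisk","bowl"):print(q,[(np.round(d["position"],3).tolist(),round(d["score"],2)) for d in bot.find_in("top",q)[:2]])
bot.grab_frame("side");print([(np.round(d["position"],3).tolist(),round(d["score"],2)) for d in bot.find_in("side","guard_handle")[:2]])
print(bot.observe()["position"],bot.observe()["force"])
E
```

```text
[(np.float64(28.5), np.float64(-174.6)), (np.float64(28.6), np.float64(-114.4)), (np.float64(29.0), np.float64(-54.4)), (np.float64(29.2), np.float64(-143.9)), (np.float64(29.6), np.float64(-83.1)), (np.float64(58.5), np.float64(-144.9)), (np.float64(58.5), np.float64(-114.6)), (np.float64(58.5), np.float64(-84.6)), (np.float64(58.6), np.float64(-174.2)), (np.float64(58.9), np.float64(-54.2))]
lamp before/after [123 124 119] [78 88 73]
guard_handle [([0.617, 0.092, 0.126], 0.85)]
cup_a [([0.75, -0.199, 0.021], 0.66)]
caddy [([0.36, -0.13, 0.096], 0.86)]
whisk [([0.705, -0.296, 0.068], 0.7), ([0.685, 0.13, 0.201], 0.33)]
bowl [([0.389, 0.516, 0.045], 0.78)]
[([0.622, 0.102, 0.118], 0.83), ([0.661, 0.248, 0.222], 0.61)]
[0.59933586 0.24774511 0.33045867] [ 0.37740948 -0.01421248 -0.6438023 ]
```

Emit:
apply_moves(claw=[0,0,0,0,0,0], xyz=[[-0.04,0,0],[-0.04,0,0],[-0.04,0.03,0],[0,0.04,0],[0,0.04,0],[0,0,0]], twist=[[0,0,0],[0,0,0],[0,0,0],[0,0,0],[0,0,0],[0,0,0]])

```text
clock: 42.25
position: [0.4761, 0.1366, 0.3315]
tool_rot: [-3.14, -0.0, -0.031]
force: [0.8, 0.5, -0.7]
grip_width: -0.0002
finger_force: 0.0
```

```bash
python3 - <<'E'
from w import *
for c,(u,v) in(("top",(217,167)),("side",(202,219))):
    a=cv2.imread(f"pics/{c}0.png")[:,:,::-1].astype(int);b=bot.grab_frame(c)["img"].astype(int)
    for n,i in(("before",a),("after",b)):
        p=i[v-3:v+4,u-3:u+4].reshape(-1,3);k=np.argmax(p.max(1)-p.min(1));print(c,n,p[k],np.median(p,0))
    print(c,[(np.round(d["position"],3).tolist(),round(d["score"],2)) for d in bot.find_in(c,"guard_handle")[:2]])
# guard bar pixels: compare expected shut bar vs brightness profile in top view along the bar's mid-height
E
```

```text
top before [87 51 23] [117. 117. 113.]
top after [96 57 27] [122. 122. 117.]
top [([0.615, 0.023, 0.127], 0.86)]
side before [135 117 100] [156. 159. 155.]
side after [138 117 100] [156. 160. 155.]
side [([0.62, 0.108, 0.11], 0.93)]
```

```bash
python3 -c "
from workcell import bot
print(bot.job_done())"
```

```text
the job is handed in; nothing more can be done
None
```

I handed the job in at about 42 s: the tray is home on the lowest runners above the dish, the guard is pushed shut to its stop, and the start button was then pressed down and let go. That rests on position and force readings, because the indicator lamp by the button did not change. On the first try the tray corner caught the guard and slid it wide open, so I set the tray down and put it in again.

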